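# Clamp brace blanks in the press jig

## Robot

A 7-joint arm with a two-finger parallel gripper is mounted at the origin on the work surface. World frame = base frame: x ahead of the robot, y to its left, z up, the work surface at z = 0. Lengths are in mm, angles in rad, forces in N, time in s.
With the tool pointing down it reaches from about 400 to 875 mm from the base axis. Payload 6.5 kg.
Tool frame: the origin (TCP) lies at the very end of the fingers, on their centre line; the grasp point (between the pads) lies 19 mm behind it; z points along the fingers, y is the line along which they close (so a half turn about z gives the same grasp; the last joint's range is limited). The gripper opens to 88 mm and grips with 3 to 60 N. Pads are 18 mm wide; open, the fingers measure 123 mm over their backs; the gripper's body (75 mm by 187 mm) begins 45 mm behind the grasp point.
Start: joints at [1.09, 0.536, -0.004, 1.538, 0.003, 1.067, -0.071], TCP at [261.95, -594.872, 238.716] pointing down, gripper open.
Joint ranges: [-2.7, 2.7], [-0.37, 2.16], [-1.27, 1.26], [0.24, 2.4], [-1.31, 4.45], [0.19, 1.91], [-2.76, 2.76]. Speed limits (rad/s): [2.39, 2.39, 3.14, 3.14, 3.14, 3.14, 3.14].

## Interface

Orientations are given as a unit quaternion [x, y, z, w].
In Python, from workcell import get_state, grab_frame, sign_off, find_in, trace gives the robot as it stands. The module is installed in compiled form; this text tells all that it offers.
- The arm moves only by the tool step_arm, never from a script. Its argument "deltas" is a list of rows, each an object with "jaw": the opening, from 0 (shut) to 1 (fully open); "delta_pos": the shift along the world's x, y, z in cm, a list of three; "turn": the turn about the world's z in rad. In form: [{"jaw": jaw, "delta_pos": [dx, dy, dz], "turn": turn}, ...]. A call has 1 to 8 rows; each row shifts and turns the commanded pose from where the row before left it; what a row does not reach is not made up. A row lasts 1/8 s, in which the tool goes at most 62.5 mm and 10.7 degrees, less where a joint would pass 70% of its speed; a pose out of reach is approached as far as the arm can. A call with a gripper value outside its range is refused whole. The fingers move at their own pace and stop on an object; the grip force is fixed at half the most. Time passes only in rows, so rows that do not move let the fingers close. It gives the time, the measured TCP pose, the force, the opening and the grip force at its end, in the units of the state.
- get_state(): the state, without advancing time (a new reading comes with each control period).
- grab_frame(name): name is "scene" or "top" or "wrist"; returns a dict with "color" (400x640x3 uint8, blue, green, red), "fx", "fy", "cx", "cy" (pixels), "R" (3x3) and "t" (3): a world point X has camera coordinates R X + t. Camera axes: x right, y down, z forward; pixel columns grow to the right and rows downward; lengths in mm; the calibration is good to about 2 mm. The wrist camera is an equidistant fisheye: a pixel r from the principal point sees the ray r / f radians off the axis. A picture is of the moment at which its call begins. There is no depth.
- sign_off(): hands the job in; it is judged then, once.
Trained networks look in a picture, given as the dict that the camera call returned (one of the last four; its "shot" number tells which), for a name from the list of things; names that differ only in an ending like _2 or _b are one class to them, and where a whole thing is asked for, a point or a joint stands for the part that bears it (a point fixed in the world has none). Each returns a list of dicts, best first, with "confidence" (0 to 1); they miss things now and then, are a little off and sometimes report something else, mostly with a low value. They report only what shows in the picture. A call takes as long as a camera call. They do not tell look-alikes from the thing itself.
- find_in(picture, label): "extent" ([left, top, right, bottom] in pixels, round what is visible of it).
- trace(picture, label): "pixels" (400x640 bool, what is visible of it) and "extent" ([left, top, right, bottom] in pixels, round what is visible of it).
The state is a dict: "time_s": time; "joint_pos": joint angles; "dq": joint speeds; "tau": joint torques, N m; "eef_pos": TCP position; "tool_rot": TCP orientation; "force": force on the tool from outside, world axes, zero at the start; "ft_torque": the same for the moment, N m; "finger_gap": opening from 0.0 (shut) to 1.0 (fully open); "finger_force": force on a finger pad.
Only numpy, scipy, OpenCV 4.12 (cv2) and the standard library are available. Lean on these libraries where they do the work, as an engineer would, in place of code of your own. Each camera call takes 0.05 s, during which the arm holds its last target. There are 200 camera calls.

## Task

Get the guitar brace blanks ready for trimming: first clear every short offcut left in the jig into the grey bin, then lay every long blank from the board into the jig, one to a lane, in front of the clamp bar. Swing the sprung lever to its stop so that it pushes all the blanks fully home under the bar, let it return, and then work the ratchet handle to and fro until the clamp bolt is tight, leaving the blanks clamped and the bystanding things alone.

Things in the scene. Friction and masses are not known exactly. Their poses are not given: they have to be found in the camera images.
- blank1: A square strip of pale spruce, 20 x 20 x 120 mm, 35 g. Origin at its centre, its y axis along its length; any of its four long faces may lie down. Starts lying on the plywood board. Absent in some starts.
- blank2: A square strip of pale spruce, 20 x 20 x 120 mm, 35 g. Origin at its centre, its y axis along its length; any of its four long faces may lie down. Starts lying on the plywood board. Absent in some starts.
- blank3: A square strip of pale spruce, 20 x 20 x 120 mm, 35 g. Origin at its centre, its y axis along its length; any of its four long faces may lie down. Starts lying on the plywood board. Absent in some starts.
- blank4: A square strip of pale spruce, 20 x 20 x 120 mm, 35 g. Origin at its centre, its y axis along its length; any of its four long faces may lie down. Starts lying on the plywood board. Absent in some starts.
- offcut1: A short piece of the same strip, 20 x 20 x 60 mm, 20 g, left lying in one of the jig's four lanes. Origin at its centre, y axis along its length. One or two offcuts are there at a start.
- offcut2: A short piece of the same strip, 20 x 20 x 60 mm, 20 g, left lying in one of the jig's four lanes. Origin at its centre, y axis along its length. One or two offcuts are there at a start.
- bin: Grey open bin, fixed, 110 (x) x 100 (y) x 45 mm high, walls 4 mm. Origin at the centre of its underside, on the bench.
- board: Fixed plywood board, 340 (x) x 170 (y) x 6 mm, on which the blanks lie 78 mm apart, roughly along its y axis. Origin at the centre of its underside.
- jig: The press jig, fixed to the bench; place and yaw vary. Origin on the bench below the middle of the bed, z up. Bed floor 20 mm above the bench. Four lanes along the jig's y axis, centred at x = -78, -26, 26 and 78 mm, each 34 mm wide, between ribs 18 mm wide and 6 mm high. A blank laid with its centre at y = -22 mm lies free between pusher and clamp bar.
- end_stop (a point): Foot of the aluminium end stop across the lanes, at the bed's +y end: on its face, on the bed floor (jig x = 0, y = 90, z = 20 mm). It stands 26 mm above the floor. A blank that is fully home touches it, its centre then at jig y = 30 mm.
- clamp_pad (a point): Middle of the underside of the clamp bar's rubber pad, 200 mm along jig x and 32 mm along y (it covers jig y = 56 to 88 mm), at first 32 to 34 mm above the bed floor. It comes down 3.7 mm per radian of the bolt; the steel bar above it is 14 mm higher.
- pusher_face (a point): Middle of the front face of the wooden pusher bar across all lanes (206 mm along jig x, 13 mm high, 8 mm above the bed floor): jig y = -95 mm at rest. It is tied to the lever: 64 mm per radian, to y = -31 mm at the lever's stop, and then leaves the blanks' centres at y = 29 to 30 mm.
- lever (a joint): The sprung lever that moves the pusher: 0 at rest (leaning 0.5 rad to the jig's -y), 1.0 rad at its stop (leaning 0.5 rad to +y). Its hinge runs along the jig's x axis at jig y = -140, z = 40 mm; a spring returns it, about 2 N at the grip at rest to 5 N at the stop.
- lever_grip (a point): Centre of the lever's wooden cross grip: a bar of 18 mm diameter, 82 mm long along the jig's x axis, 120 mm from the lever's hinge, about 145 mm above the bench at rest. It can be pushed towards +y by closed fingers.
- ratchet (a joint): Angle of the ratchet handle: 0 to 1.25 rad, where stop posts block it. It grows clockwise seen from above, which is the driving (tightening) swing; swinging back towards 0 clicks freely over the teeth. At 0.5 rad it points along the jig's -x, at 0 it is turned from there 0.5 rad towards -y. It stays where it is left.
- ratchet_knob (a point): Top centre of the upright wooden grip at the end of the ratchet handle: 20 mm diameter, top 144 mm above the bench, 34 mm of it standing free above the flat handle; 110 mm from the bolt axis.
- bolt_axis (a point): Point on the vertical axis of the clamp bolt (jig x = 0, y = 145 mm), at the height of the top of the ratchet grip, 144 mm above the bench.
- bolt (a joint): Turn of the clamp bolt, rad: 0 to 0.4 at the start (loose), grows as it is tightened clockwise, stops at 4.9 (fully tight). One tooth of the ratchet is 0.314 rad, so a full swing gives 0.9 to 1.2 rad; about 4 N at the grip drives it. It does not turn back. The pad meets the blanks at about 3.8 rad and is then pressed on them by a spring (12 N in all when tight).
- glue: Bystander: yellow glue bottle, 56 mm diameter, 130 mm high. Origin at the centre of its underside.
- mug: Bystander: white mug, 80 mm diameter, 90 mm high. Origin at the centre of its underside.
- plane: Bystander: small block plane, 150 x 45 mm, 65 mm high. Origin at the centre of its underside.
Mind the look-alikes: they are no part of the job. Of the things shaped like the bin, the grey one is meant.

How it is judged:
By the outcome, as a careful person would: the job done as asked, in the order asked, and still so for the second after the job is handed in, with the robot touching nothing.
Of blank1, blank2, blank3, blank4 only 2 to 4 are there at a start; the rules pass over those that are not, and their reading is None.
Of offcut1, offcut2 only 1 to 2 are there at a start; the rules pass over those that are not, and their reading is None.
At some moment in a run one of offcut1, offcut2, blank1, blank2, blank3, blank4 may be knocked a few centimetres aside while the robot is not near it.
Once in a run the grip may slacken for a moment while it holds something.
It also fails if it takes over 210 s, if anything falls off the work surface, if the arm or the gripper's body presses on something with over 40 N, if the wrist force passes 120 N, or if a joint passes its speed limit or range.

## Working session

There is one attempt and no reset: what is moved stays moved. The work goes in short steps, Python scripts to look and compute and a tool call to move; the robot and the scene stay as the last step left them, time stands still between calls to the robot, and variables do not carry over. Pictures are saved under pics/ and viewed, at most 14 in all, crops included, and the job is handed in when it is done.

Besides the shell and the picture viewer there is one more tool, called after "Call:" by a JSON object that holds its "op" and its "data". step_arm: Moves the arm, as the interface text tells. Its arguments: {"type":"object","properties":{"deltas":{"type":"array","items":{"type":"object","properties":{"jaw":{"type":"number"},"delta_pos":{"type":"array","items":{"type":"number"}},"turn":{"type":"number"}}}}},"required":["deltas"]}

```bash
mkdir -p pics; cat > h.py <<'E'
import numpy as np, cv2
from workcell import *
def ray(p,u,v):
    x=(u-p['cx'])/p['fx']; y=(v-p['cy'])/p['fy']
    R=np.array(p['R']);t=np.array(p['t'])
    return -R.T@t, R.T@np.array([x,y,1.0])
def at(p,u,v,z):
    c,d=ray(p,u,v); return c+d*(z-c[2])/d[2]
def proj(p,X):
    q=np.array(p['R'])@np.array(X,float)+np.array(p['t']); return np.array([p['fx']*q[0]/q[2]+p['cx'],p['fy']*q[1]/q[2]+p['cy']])
def st():
    s=get_state(); print('t',round(s['time_s'],2),'tcp',np.round(s['eef_pos'],1),'rot',np.round(s['tool_rot'],3),'gap',round(s['finger_gap'],3),'ff',s['finger_force'],'F',np.round(s['force'],1)); return s
E
python3 - <<'E'
from h import *
st()
for n in ['top','scene']:
    p=grab_frame(n); cv2.imwrite(f'pics/{n}0.png',p['color'])
    print(n,p['fx'],p['cx'],p['cy'],'cam',np.round(-np.array(p['R']).T@np.array(p['t'])),np.round(p['R'],2).tolist())
    for l in ['blank1','offcut1','bin','jig','board','lever_grip','ratchet_knob','glue','mug','plane']:
        for d in find_in(p,l):
            if d['confidence']>.2:print(l,round(d['confidence'],2),np.round(d['extent']))
E
```

```text
t 0.0 tcp [ 261.7 -594.4  237.9] rot [ 0.979  0.206 -0.    -0.001] gap 0.998 ff 0.0 F [ 0.3 -0.   0.1]
top 442.6184511079756 322.80727583561105 199.22450309358422 cam [ 228.  100. 1460.] [[0.03, -1.0, 0.0], [-0.98, -0.03, -0.21], [0.21, 0.01, -0.98]]
blank1 0.82 [433. 208. 467. 222.]
blank1 0.79 [425. 187. 460. 199.]
blank1 0.44 [208. 144. 239. 182.]
offcut1 0.49 [342. 162. 357. 174.]
offcut1 0.45 [340. 193. 356. 204.]
offcut1 0.24 [288. 162. 308. 212.]
bin 0.81 [277. 257. 315. 293.]
bin 0.69 [167. 222. 208. 269.]
bin 0.66 [229. 217. 258. 256.]
bin 0.57 [212. 270. 241. 307.]
jig 0.83 [274. 146. 412. 233.]
jig 0.74 [414. 173. 486. 281.]
board 0.87 [417. 177. 489. 281.]
lever_grip 0.67 [380. 184. 410. 209.]
lever_grip 0.33 [363. 169. 379. 225.]
ratchet_knob 0.86 [290. 161. 304. 205.]
glue 0.76 [387. 120. 404. 142.]
mug 0.62 [208. 144. 238. 181.]
scene 404.36640921962015 324.01762643471136 198.67279657581014 cam [ 989. -495. 1091.] [[0.77, 0.64, 0.01], [0.51, -0.59, -0.62], [-0.39, 0.48, -0.78]]
blank1 0.93 [236. 306. 268. 346.]
blank1 0.78 [186. 282. 220. 323.]
blank1 0.65 [209. 294. 243. 335.]
offcut1 0.74 [336. 254. 352. 267.]
offcut1 0.74 [148. 263. 284. 366.]
offcut1 0.51 [313. 228. 328. 247.]
bin 0.91 [301. 118. 343. 150.]
bin 0.84 [335. 145. 368. 179.]
bin 0.71 [352. 119. 391. 151.]
bin 0.61 [266. 175. 388. 295.]
jig 0.91 [266. 178. 388. 295.]
board 0.76 [150. 263. 284. 367.]
lever_grip 0.79 [268. 243. 300. 269.]
lever_grip 0.32 [211. 295. 244. 337.]
ratchet_knob 0.73 [335. 180. 381. 211.]
glue 0.84 [338. 303. 359. 340.]
mug 0.56 [402. 163. 436. 197.]
mug 0.39 [150. 262. 285. 368.]
plane 0.74 [270. 342. 326. 394.]
```

```bash
python3 - <<'E'
import cv2
a=cv2.imread('pics/top0.png')[110:310,160:500]; cv2.imwrite('pics/a.png',cv2.resize(a,(800,470),interpolation=cv2.INTER_CUBIC))
a=cv2.imread('pics/scene0.png')[110:400,140:450]; cv2.imwrite('pics/b.png',cv2.resize(a,(640,600),interpolation=cv2.INTER_CUBIC))
E
```

```text
(no output)
```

View pics/a.png

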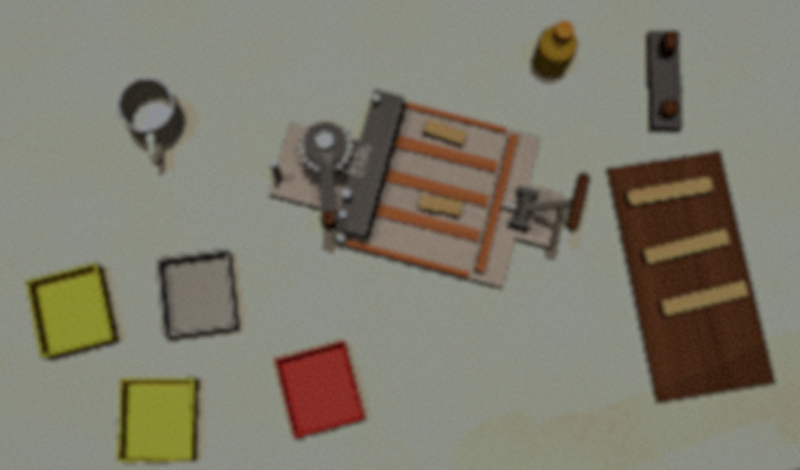

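View pics/b.png

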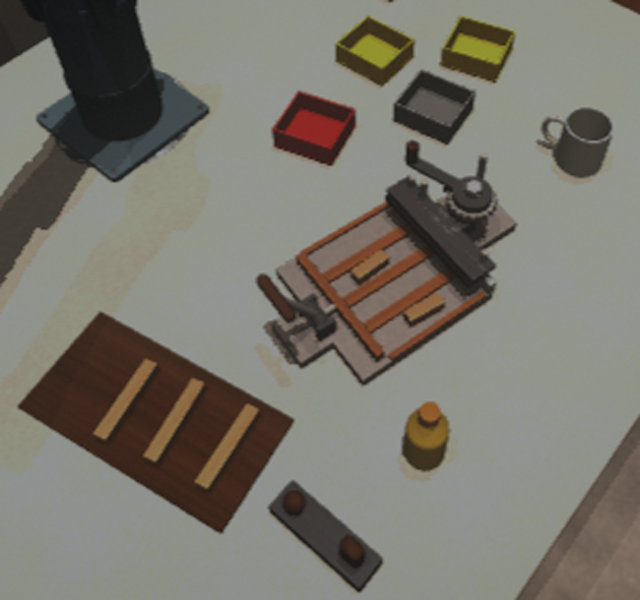

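Three blanks lie on the board (top ≈ (445,191), (450,213), (458,236)). The two offcuts in the lanes are at top ≈ (349,166) and (347,197). The grey bin is at top ≈ (244,236), with yellow and red look-alikes near it. Next I measure.

```bash
python3 - <<'E'
from h import *
p=grab_frame('top'); hsv=cv2.cvtColor(p['color'],cv2.COLOR_BGR2HSV)
for n,(u,v) in dict(blank=(445,191),off=(347,197),rib=(348,188),rib2=(350,202),pusher=(372,195),board=(430,245),bed=(345,180),bin=(244,236)).items(): print(n,hsv[v,u],p['color'][v,u])
def comps(m,z,lab,amin=25):
    n,L,s,c=cv2.connectedComponentsWithStats(m.astype(np.uint8))
    for i in range(1,n):
        if s[i,4]<amin: continue
        v,u=np.where(L==i)
        P=np.array([at(p,a,b,z)[:2] for a,b in zip(u,v)]).astype(np.float32)
        c0=P.mean(0); w,V=np.linalg.eigh(np.cov((P-c0).T)); ax=V[:,1]
        print(lab,s[i,:5],'c',np.round(c0,1),'yaw',round(float(np.arctan2(ax[1],ax[0])),3),'dims',np.round(np.sqrt(12*w),1))
H,S,V=[hsv[...,i].astype(int) for i in range(3)]
roi=np.zeros(H.shape,bool); roi[120:310,260:500]=1
wood=roi&(H>=13)&(H<=24)&(S>90)&(V>105)
comps(wood,26,'blank26'); 
comps(wood,40,'off40')
orange=roi&(H<=13)&(S>130)&(V>90)
comps(orange,26,'or26');comps(orange,41,'or41')
E
```

```text
blank [ 20 120 140] [ 74 117 140]
off [ 18 128 140] [ 70 113 140]
rib [ 11 122 136] [ 71  95 136]
rib2 [14 55 97] [76 86 97]
pusher [ 11 152 121] [ 49  75 121]
board [ 38  25 114] [103 114 111]
bed [ 14  46 133] [109 120 133]
bin [ 17  29 122] [108 116 122]
blank26 [389 120  16  15 136] c [ 802.4 -140.2] yaw 2.689 dims [48.9 56. ]
blank26 [340 161  18  10  92] c [659.   23.5] yaw 1.263 dims [18.2 59.9]
blank26 [427 186  36  11 196] c [ 582.1 -296.4] yaw 1.785 dims [ 19.  117.7]
blank26 [338 191  19  10 114] c [552.4  26.9] yaw 1.45 dims [22.4 58.4]
blank26 [434 208  36  14 203] c [ 503.2 -319.2] yaw 1.856 dims [ 18.9 119.6]
blank26 [442 230  36  14 210] c [ 430.7 -341.4] yaw 1.844 dims [ 19.  117.7]
off40 [389 120  16  15 136] c [ 796.8 -137.9] yaw 2.689 dims [48.5 55.4]
off40 [340 161  18  10  92] c [654.8  24.2] yaw 1.263 dims [18.  59.3]
off40 [427 186  36  11 196] c [ 578.7 -292.5] yaw 1.785 dims [ 18.8 116.6]
off40 [338 191  19  10 114] c [549.3  27.6] yaw 1.45 dims [22.2 57.8]
off40 [434 208  36  14 203] c [ 500.5 -315.1] yaw 1.856 dims [ 18.7 118.5]
off40 [442 230  36  14 210]
[... 365 characters left out ...]
[524.4  45.2] yaw 1.338 dims [ 14.8 142.7]
or26 [308 212  51  16 117] c [472.5  74.4] yaw 1.338 dims [  7.7 172.6]
or26 [ 277  257   38   39 1001] c [285.6 185.3] yaw -2.767 dims [ 97. 104.]
or41 [333 154  41  12  62] c [675.3  12.2] yaw 1.341 dims [  5.2 142.8]
or41 [363 167  17  59 192] c [554.  -50.2] yaw 2.911 dims [ 10.6 201.1]
or41 [329 168  42  15 185] c [621.   22.2] yaw 1.341 dims [ 14.8 143. ]
or41 [325 183  42  15 191] c [570.8  33.2] yaw 1.337 dims [ 15.2 140.2]
or41 [321 197  42  15 189] c [521.3  45.8] yaw 1.338 dims [ 14.6 141.2]
or41 [308 212  51  16 117] c [469.9  74.7] yaw 1.338 dims [  7.6 170.8]
or41 [ 277  257   38   39 1001] c [285.  184.4] yaw -2.767 dims [ 96.  102.9]
```

```bash
cat >> h.py <<'E'
TH=1.339; O=np.array([577.9,47.1]); EY=np.array([np.cos(TH),np.sin(TH)]); EX=np.array([EY[1],-EY[0]])
def J(x,y): return O+x*EX+y*EY          # jig -> world xy
def toJ(X): d=np.array(X[:2])-O; return np.array([d@EX,d@EY])
def wood(p):
    # pale wood parts seen from the top camera: world centre, yaw, dims (z by place)
    hsv=cv2.cvtColor(p['color'],cv2.COLOR_BGR2HSV); H,S,V=[hsv[...,i].astype(int) for i in range(3)]
    m=(H>=13)&(H<=24)&(S>90)&(V>105); m[:,:200]=0; m[:120]=0; m[310:]=0; m[:,500:]=0; m[120:140,385:410]=0
    n,L,s,c=cv2.connectedComponentsWithStats(m.astype(np.uint8)); out=[]
    for i in range(1,n):
        if s[i,4]<25: continue
        z=40 if s[i,0]<400 else 26
        v,u=np.where(L==i); P=np.array([at(p,a,b,z)[:2] for a,b in zip(u,v)])
        c0=P.mean(0); w,E=np.linalg.eigh(np.cov((P-c0).T)); ax=E[:,1]*np.sign(E[1,1])
        r=(c0,np.arctan2(ax[1],ax[0]),np.sqrt(12*w)); out.append(r)
        print('wood',np.round(c0,1),'jig',np.round(toJ(c0),1),'yaw',round(r[1],3),'dims',np.round(r[2],1))
    return out
E
python3 - <<'E'
from h import *
p=grab_frame('top')
g=trace(p,'bin')
for d in g:
    v,u=np.where(d['pixels']); bgr=p['color'][d['pixels']].mean(0)
    print('bin',round(d['confidence'],2),np.round(d['extent']),'bgr',np.round(bgr),'rim c',np.round(at(p,(d['extent'][0]+d['extent'][2])/2,(d['extent'][1]+d['extent'][3])/2,40)))
for l,z in [('ratchet_knob',144),('lever_grip',145)]:
    for d in trace(p,l)[:2]:
        print(l,round(d['confidence'],2),d['extent']);
V=lambda n,X:print(n,'top',np.round(proj(p,X)),'scene',np.round(proj(q,X)))
q=grab_frame('scene')
V('bolt',[*J(0,145),144]); V('grip',[*J(0,-197.5),145]); V('hinge',[*J(0,-140),40])
for a in (0,.25,.5,.75,1,1.25): V(f'knob{a}',[*J(-110*np.cos(.5-a),145-110*np.sin(.5-a)),144])
im=cv2.resize(p['color'][130:290,200:420],None,fx=3.5,fy=3.5,interpolation=cv2.INTER_CUBIC)
def mk(X):
    a=((proj(p,X)-[200,130])*3.5).astype(int); cv2.circle(im,tuple(map(int,a)),2,(255,0,255),-1)
for x in(-103,103):
    for y in(-95,): mk([*J(x,y),41])
for x in (-104,-52,0,52,104):
    for y in (-90,56): mk([*J(x,y),26])
for X in([*J(0,145),144],[*J(0,-197.5),145],[*J(-41,-197.5),145],[*J(41,-197.5),145],[*J(-100,56),68],[*J(100,56),68],[*J(-100,88),68],[*J(100,88),68]): mk(X)
cv2.imwrite('pics/c.png',im)
E
```

```text
bin 0.96 [278. 255. 314. 294.] bgr [ 38.  43. 127.] rim c [290. 184.  40.]
bin 0.95 [229. 217. 262. 256.] bgr [ 90.  98. 102.] rim c [405. 351.  40.]
bin 0.71 [169. 221. 209. 266.] bgr [ 43. 116. 116.] rim c [376. 532.  40.]
bin 0.58 [210. 270. 244. 305.] bgr [ 45. 125. 124.] rim c [243. 399.  40.]
bin 0.27 [342. 162. 360. 174.] bgr [ 64.  96. 118.] rim c [646.  18.  40.]
ratchet_knob 0.89 [289.7, 161.8, 307.8, 205.9]
ratchet_knob 0.75 [432.5, 209.5, 466.0, 223.9]
lever_grip 0.59 [379.8, 185.0, 409.1, 211.2]
bolt top [297. 168.] scene [369. 195.]
grip top [406. 196.] scene [272. 254.]
hinge top [383. 198.] scene [292. 262.]
knob0 top [305. 201.] scene [336. 184.]
knob0.25 top [296. 202.] scene [340. 178.]
knob0.5 top [288. 201.] scene [346. 173.]
knob0.75 top [279. 198.] scene [353. 170.]
knob1 top [272. 193.] scene [362. 169.]
knob1.25 top [267. 186.] scene [370. 169.]
```

View pics/c.png

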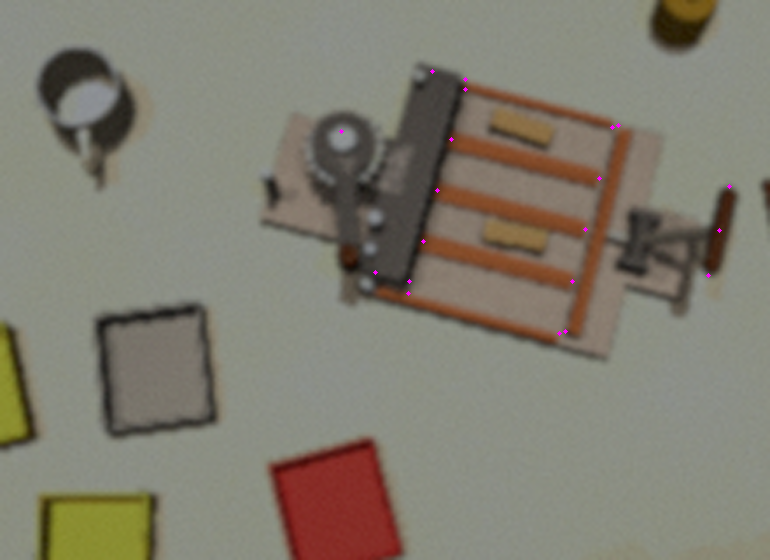

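Call:
{"op": "step_arm", "data": {"deltas": [{"jaw":0.6,"delta_pos":[2.05,4.44,0],"turn":0.074},{"jaw":0.6,"delta_pos":[2.05,4.44,0],"turn":0.074},{"jaw":0.6,"delta_pos":[2.05,4.44,0],"turn":0.074},{"jaw":0.6,"delta_pos":[2.05,4.44,0],"turn":0.074},{"jaw":0.6,"delta_pos":[2.05,4.44,0],"turn":0.074},{"jaw":0.6,"delta_pos":[2.05,4.44,0],"turn":0.074},{"jaw":0.6,"delta_pos":[2.05,4.44,0],"turn":0.074}]}}

```text
time_s: 2.28
eef_pos: [406.0, -282.7, 239.0]
tool_rot: [0.893, 0.451, 0.0, 0.0]
force: [0.6, -0.4, 0.7]
finger_gap: 0.599
finger_force: 0.0
```

Call:
{"op": "step_arm", "data": {"deltas": [{"jaw":0.6,"delta_pos":[2.05,4.44,-1],"turn":0.074},{"jaw":0.6,"delta_pos":[2.05,4.44,-1],"turn":0.074},{"jaw":0.6,"delta_pos":[2.05,4.44,-1],"turn":0.074},{"jaw":0.6,"delta_pos":[2.05,4.44,-1],"turn":0.074},{"jaw":0.6,"delta_pos":[2.05,4.44,-1],"turn":0.074},{"jaw":0.6,"delta_pos":[2.05,4.44,-1],"turn":0.074},{"jaw":0.6,"delta_pos":[2.05,4.44,-1],"turn":0.074},{"jaw":0.6,"delta_pos":[0,0,0],"turn":0}]}}

```text
time_s: 3.28
eef_pos: [549.5, 31.4, 168.3]
tool_rot: [0.746, 0.666, 0.001, -0.001]
force: [-0.6, 0.1, 1.0]
finger_gap: 0.599
finger_force: 0.0
```

```bash
python3 - <<'E'
from h import *
st(); q=grab_frame('wrist'); cv2.imwrite('pics/w.png',q['color']); print(q['fx'],q['cx'],q['cy'])
for l in ['offcut1','blank1']:
  for d in find_in(q,l)[:4]: print(l,round(d['confidence'],2),np.round(d['extent']))
E
```

```text
t 3.27 tcp [549.5  31.4 168.3] rot [ 0.746  0.666  0.001 -0.001] gap 0.599 ff 0.0 F [-0.6  0.1  1. ]
309.70691628693146 316.8883459734256 194.6296305094598
offcut1 0.61 [406. 148. 446. 214.]
offcut1 0.56 [303. 156. 330. 225.]
offcut1 0.51 [197.   0. 488. 336.]
```

View pics/w.png

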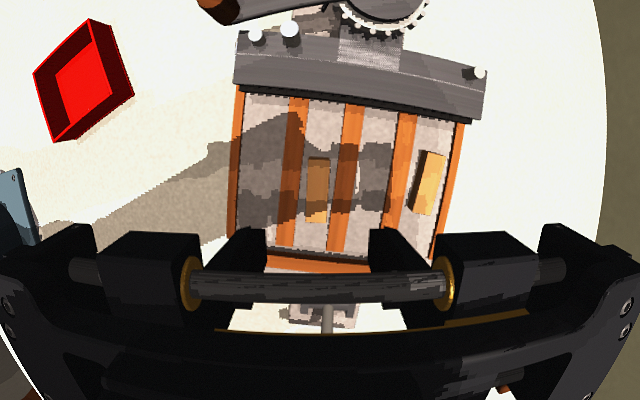

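The wrist picture shows both offcuts, at (317,190) and (427,182), clear of the fingers, with the near one in line with the grip. I check these against the fisheye calibration.

```bash
cat >> h.py <<'E'
def fish(p,u,v,z):
    d=np.array([u-p['cx'],v-p['cy']]); r=np.hypot(*d)+1e-9; a=r/p['fx']
    R=np.array(p['R']); c=-R.T@np.array(p['t']); w=R.T@np.array([np.sin(a)*d[0]/r,np.sin(a)*d[1]/r,np.cos(a)])
    return c+w*(z-c[2])/w[2]
E
python3 - <<'E'
from h import *
q=grab_frame('wrist')
for u,v in [(317.5,157.5),(317,222),(306,190),(328,190),(427,182),(236,88),(470,120)]: X=fish(q,u,v,40); print(u,v,np.round(X),np.round(toJ(X)))
wood(grab_frame('top'))
E
```

```text
317.5 157.5 [553.  51.  40.] [-25.  -2.]
317 222 [545.  -9.  40.] [-19. -62.]
306 190 [539.  23.  40.] [-32. -32.]
328 190 [559.  20.  40.] [-12. -30.]
427 182 [654.  17.  40.] [ 81. -12.]
236 88 [489. 124.  40.] [-105.   54.]
470 120 [703.  73.  40.] [115.  54.]
wood [ 582.9 -297.1] jig [  83.9 -333.9] yaw 1.781 dims [ 21.5 120.2]
wood [ 503.4 -318.4] jig [  11.5 -372.8] yaw 1.848 dims [ 21.4 120.5]
wood [ 434.3 -352.5] jig [ -47.9 -421.9] yaw 1.836 dims [21.4 96. ]
```

Call:
{"op": "step_arm", "data": {"deltas": [{"jaw":0.6,"delta_pos":[0,0,-4],"turn":0},{"jaw":0.6,"delta_pos":[0,0,-4],"turn":0},{"jaw":0.6,"delta_pos":[0,0,-2],"turn":0},{"jaw":0.6,"delta_pos":[0,0,0],"turn":0}]}}

```text
time_s: 4.03
eef_pos: [548.2, 26.0, 68.1]
tool_rot: [0.749, 0.663, -0.001, -0.0]
force: [0.6, 0.1, -0.5]
finger_gap: 0.6
finger_force: 0.0
```

Call:
{"op": "step_arm", "data": {"deltas": [{"jaw":0.6,"delta_pos":[0.1,0,-2],"turn":0},{"jaw":0.6,"delta_pos":[0,0,-2],"turn":0},{"jaw":0.6,"delta_pos":[0,0,0],"turn":0},{"jaw":0.1,"delta_pos":[0,0,0],"turn":0},{"jaw":0.1,"delta_pos":[0,0,0],"turn":0},{"jaw":0.1,"delta_pos":[0,0,0],"turn":0},{"jaw":0.1,"delta_pos":[0,0,0],"turn":0}]}}

```text
time_s: 4.9
eef_pos: [550.0, 26.7, 28.9]
tool_rot: [0.748, 0.663, 0.0, 0.0]
force: [0.6, -0.2, -0.1]
finger_gap: 0.226
finger_force: 29.8
```

Call:
{"op": "step_arm", "data": {"deltas": [{"jaw":0.1,"delta_pos":[0,0,3],"turn":0},{"jaw":0.1,"delta_pos":[0,0,5],"turn":0},{"jaw":0.1,"delta_pos":[0,0,5],"turn":0},{"jaw":0.1,"delta_pos":[0,0,4],"turn":0},{"jaw":0.1,"delta_pos":[-2.07,4.63,0],"turn":0},{"jaw":0.1,"delta_pos":[-2.07,4.63,0],"turn":0},{"jaw":0.1,"delta_pos":[-2.07,4.63,0],"turn":0},{"jaw":0.1,"delta_pos":[-2.07,4.63,0],"turn":0}]}}

```text
time_s: 5.9
eef_pos: [466.3, 213.2, 198.9]
tool_rot: [0.748, 0.663, 0.0, 0.0]
force: [-0.2, 0.6, 0.6]
finger_gap: 0.227
finger_force: 29.8
```

Call:
{"op": "step_arm", "data": {"deltas": [{"jaw":0.1,"delta_pos":[-2.07,4.63,0],"turn":0},{"jaw":0.1,"delta_pos":[-2.07,4.63,0],"turn":0},{"jaw":0.1,"delta_pos":[-2.07,4.63,0],"turn":0},{"jaw":0.1,"delta_pos":[0,0,-3],"turn":0},{"jaw":0.1,"delta_pos":[0,0,0],"turn":0}]}}

```text
time_s: 6.52
eef_pos: [403.7, 349.8, 167.2]
tool_rot: [0.748, 0.664, -0.002, 0.0]
force: [-0.5, -0.4, 0.2]
finger_gap: 0.226
finger_force: 29.8
```

```bash
python3 - <<'E'
from h import *
st(); q=grab_frame('top'); cv2.imwrite('pics/d.png',cv2.resize(q['color'][140:320,160:420],None,fx=3,fy=3))
E
```

```text
t 6.53 tcp [403.7 349.8 167.2] rot [ 0.748  0.664 -0.002  0.   ] gap 0.226 ff 29.7717547416687 F [-0.5 -0.4  0.2]
```

View pics/d.png

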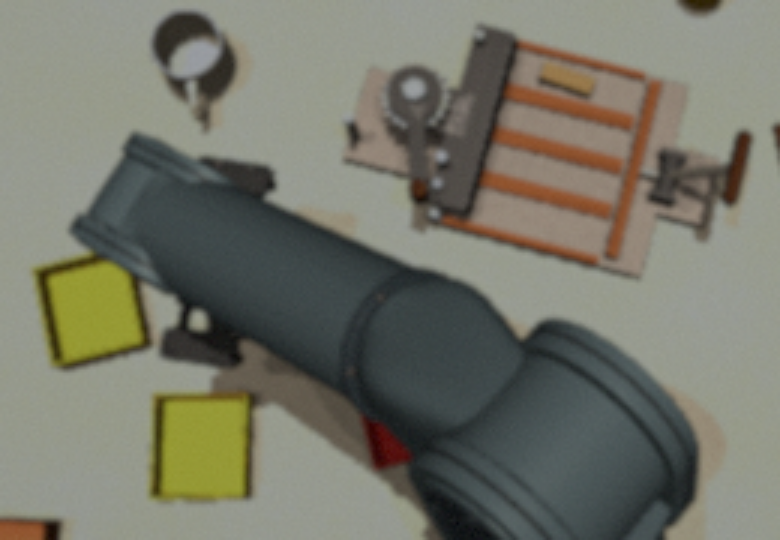

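The arm hides the grey bin from above and one offcut is left, in the far lane at top ≈ (349,166). I lower and release the held offcut.

Call:
{"op": "step_arm", "data": {"deltas": [{"jaw":0.1,"delta_pos":[0.1,0.1,-5],"turn":0},{"jaw":0.1,"delta_pos":[0,0,-5],"turn":0},{"jaw":0.1,"delta_pos":[0,0,-3.2],"turn":0},{"jaw":0.1,"delta_pos":[0,0,0],"turn":0},{"jaw":0.5,"delta_pos":[0,0,0],"turn":0},{"jaw":0.5,"delta_pos":[0,0,0],"turn":0},{"jaw":0.5,"delta_pos":[0,0,0],"turn":0},{"jaw":0.5,"delta_pos":[0,0,4],"turn":0}]}}

```text
time_s: 7.58
eef_pos: [404.8, 350.5, 75.8]
tool_rot: [0.748, 0.664, -0.002, 0.0]
force: [0.4, 0.3, 0.9]
finger_gap: 0.499
finger_force: 0.0
```

Call:
{"op": "step_arm", "data": {"deltas": [{"jaw":0.5,"delta_pos":[0,0,4],"turn":0},{"jaw":0.5,"delta_pos":[0,0,4],"turn":0},{"jaw":0.5,"delta_pos":[0,0,4],"turn":0},{"jaw":0.6,"delta_pos":[4,-5,0],"turn":0},{"jaw":0.6,"delta_pos":[4,-5,0],"turn":0},{"jaw":0.6,"delta_pos":[4,-5,0],"turn":0},{"jaw":0.6,"delta_pos":[4,-4,0],"turn":0},{"jaw":0.6,"delta_pos":[0,0,0],"turn":0}]}}

```text
time_s: 8.57
eef_pos: [566.3, 160.0, 196.8]
tool_rot: [0.751, 0.66, -0.0, 0.001]
force: [-1.6, 1.1, 0.2]
finger_gap: 0.599
finger_force: 0.0
```

```bash
python3 - <<'E'
from h import *
st(); p=grab_frame('top');wood(p)
q=grab_frame('scene'); cv2.imwrite('pics/e.png',cv2.resize(q['color'][100:300,260:450],None,fx=3,fy=3))
for d in find_in(q,'offcut1')[:4]: print(round(d['confidence'],2),np.round(d['extent']),at(q,(d['extent'][0]+d['extent'][2])/2,(d['extent'][1]+d['extent'][3])/2,20).round())
E
```

```text
t 8.57 tcp [566.3 160.  196.8] rot [ 0.751  0.66  -0.     0.001] gap 0.599 ff 0.0 F [-1.6  1.1  0.2]
wood [651.6   7.9] jig [ 80.7 -21.2] yaw 0.962 dims [13.6 32.1]
wood [ 582.9 -297.1] jig [  83.9 -333.8] yaw 1.782 dims [ 21.5 120.3]
wood [ 503.5 -318.2] jig [  11.5 -372.6] yaw 1.85 dims [ 21.5 119.9]
wood [ 431.2 -341.5] jig [ -53.5 -411.9] yaw 1.841 dims [ 21.4 120. ]
wood [404. 352.] jig [-239.3  256.8] yaw 1.505 dims [19.2 57.6]
0.55 [266. 178. 392. 296.] [565.  59.  20.]
0.48 [336. 255. 354. 267.] [656.  24.  20.]
```

View pics/e.png

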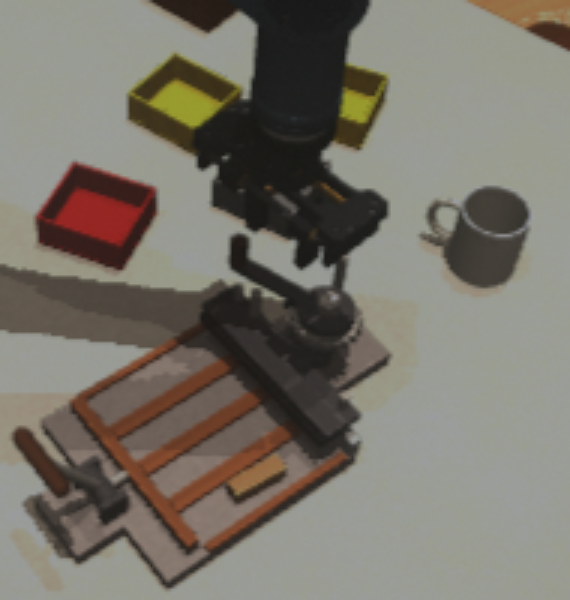

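The first offcut lies in the grey bin. The second one still lies in the far lane, at scene ≈ (345,260).

Call:
{"op": "step_arm", "data": {"deltas": [{"jaw":0.6,"delta_pos":[3,-4.5,-1],"turn":-0.06},{"jaw":0.6,"delta_pos":[3,-4.5,-3],"turn":-0.06},{"jaw":0.6,"delta_pos":[2.9,-4.6,-4],"turn":-0.067},{"jaw":0.6,"delta_pos":[0,0,-4],"turn":0},{"jaw":0.6,"delta_pos":[0,0,0],"turn":0},{"jaw":0.6,"delta_pos":[0,0,0],"turn":0}]}}

```text
time_s: 9.48
eef_pos: [650.4, 35.4, 81.4]
tool_rot: [0.806, 0.592, 0.001, -0.0]
force: [-0.2, 0.5, 0.4]
finger_gap: 0.599
finger_force: 0.0
```

```bash
python3 - <<'E'
from h import *
s=st(); q=grab_frame('wrist')
for d in find_in(q,'offcut1')[:2]:
    e=d['extent']; X=fish(q,(e[0]+e[2])/2,(e[1]+e[3])/2,40); print(round(d['confidence'],2),np.round(e),X.round(),toJ(X).round())
q=grab_frame('scene')
for d in find_in(q,'offcut1')[:3]: print(round(d['confidence'],2),np.round(d['extent']))
E
```

```text
t 9.47 tcp [650.4  35.4  81.4] rot [ 0.806  0.592  0.001 -0.   ] gap 0.599 ff 0.0 F [-0.2  0.5  0.4]
0.93 [315. 183. 348. 275.] [658.  25.  40.] [83. -3.]
0.42 [336. 252. 351. 268.]
```

Call:
{"op": "step_arm", "data": {"deltas": [{"jaw":0.6,"delta_pos":[0.5,-1.1,-1.5],"turn":0},{"jaw":0.6,"delta_pos":[0,0,-2],"turn":0},{"jaw":0.6,"delta_pos":[0,0,-1.8],"turn":0},{"jaw":0.6,"delta_pos":[0,0,0],"turn":0},{"jaw":0.1,"delta_pos":[0,0,0],"turn":0},{"jaw":0.1,"delta_pos":[0,0,0],"turn":0},{"jaw":0.1,"delta_pos":[0,0,0],"turn":0},{"jaw":0.1,"delta_pos":[0,0,0],"turn":0}]}}

```text
time_s: 10.68
eef_pos: [649.7, 24.5, 26.2]
tool_rot: [0.806, 0.591, -0.004, -0.004]
force: [-16.7, 2.3, 23.4]
finger_gap: 0.226
finger_force: 32.7
```

Call:
{"op": "step_arm", "data": {"deltas": [{"jaw":0.1,"delta_pos":[0,0,2],"turn":0},{"jaw":0.1,"delta_pos":[0,0,4],"turn":0},{"jaw":0.1,"delta_pos":[0,0,5],"turn":0},{"jaw":0.1,"delta_pos":[0,0,5],"turn":0},{"jaw":0.1,"delta_pos":[-2,3,2],"turn":0},{"jaw":0.1,"delta_pos":[-3,4,0],"turn":0.06},{"jaw":0.1,"delta_pos":[-3,4,0],"turn":0.06},{"jaw":0.1,"delta_pos":[-3,4,0],"turn":0.06}]}}

```text
time_s: 11.68
eef_pos: [544.3, 173.0, 206.5]
tool_rot: [0.75, 0.661, 0.0, 0.0]
force: [-0.4, 1.1, -0.3]
finger_gap: 0.223
finger_force: 30.0
```

Call:
{"op": "step_arm", "data": {"deltas": [{"jaw":0.1,"delta_pos":[-3,4,0],"turn":0.06},{"jaw":0.1,"delta_pos":[-3,4,0],"turn":0},{"jaw":0.1,"delta_pos":[-3,4,0],"turn":0},{"jaw":0.1,"delta_pos":[-2,3,0],"turn":0},{"jaw":0.1,"delta_pos":[0,1,0],"turn":0},{"jaw":0.1,"delta_pos":[0,0,0],"turn":0},{"jaw":0.1,"delta_pos":[0,0,0],"turn":0}]}}

```text
time_s: 12.55
eef_pos: [436.4, 330.2, 206.4]
tool_rot: [0.731, 0.682, -0.0, 0.0]
force: [-0.2, 0.6, 0.5]
finger_gap: 0.224
finger_force: 30.0
```

Call:
{"op": "step_arm", "data": {"deltas": [{"jaw":0.1,"delta_pos":[-0.9,2,-3],"turn":0},{"jaw":0.1,"delta_pos":[0,0,-5],"turn":0},{"jaw":0.1,"delta_pos":[0,0,-5],"turn":0},{"jaw":0.1,"delta_pos":[0,0,-2.6],"turn":0},{"jaw":0.1,"delta_pos":[0,0,0],"turn":0},{"jaw":0.1,"delta_pos":[0,0,0],"turn":0}]}}

```text
time_s: 13.3
eef_pos: [427.2, 351.8, 51.7]
tool_rot: [0.731, 0.683, 0.001, 0.0]
force: [0.1, 0.1, 0.5]
finger_gap: 0.225
finger_force: 30.0
```

Call:
{"op": "step_arm", "data": {"deltas": [{"jaw":0.4,"delta_pos":[0,0,0],"turn":0},{"jaw":0.4,"delta_pos":[0,0,0],"turn":0},{"jaw":0.4,"delta_pos":[0,0,0],"turn":0},{"jaw":0.4,"delta_pos":[0,0,3],"turn":0},{"jaw":0.4,"delta_pos":[0,0,5],"turn":0},{"jaw":0.4,"delta_pos":[0,0,5],"turn":0},{"jaw":0.6,"delta_pos":[3,-5,2],"turn":0},{"jaw":0.6,"delta_pos":[3,-5,0],"turn":0}]}}

```text
time_s: 14.3
eef_pos: [487.6, 251.9, 203.1]
tool_rot: [0.73, 0.684, 0.002, 0.001]
force: [-0.1, 0.1, -0.2]
finger_gap: 0.588
finger_force: 0.0
```

Call:
{"op": "step_arm", "data": {"deltas": [{"jaw":0.6,"delta_pos":[3,-5,0],"turn":0.1},{"jaw":0.6,"delta_pos":[1,-5.5,0],"turn":0.1},{"jaw":0.6,"delta_pos":[1,-5.5,0],"turn":0.1},{"jaw":0.6,"delta_pos":[1,-5.5,0],"turn":0.1},{"jaw":0.6,"delta_pos":[0,-5.5,0],"turn":0},{"jaw":0.6,"delta_pos":[0,-5.5,0],"turn":0}]}}

```text
time_s: 15.05
eef_pos: [545.9, -75.0, 200.9]
tool_rot: [0.58, 0.815, 0.0, 0.0]
force: [0.7, -0.4, -0.9]
finger_gap: 0.602
finger_force: 0.0
```

```bash
python3 - <<'E'
from h import *
st(); p=grab_frame('top');wood(p); cv2.imwrite('pics/f.png',cv2.resize(p['color'][120:310,200:500],None,fx=2.6,fy=2.6))
E
```

```text
t 15.05 tcp [545.9 -75.  200.9] rot [0.58  0.815 0.    0.   ] gap 0.602 ff 0.0 F [ 0.7 -0.4 -0.9]
wood [ 517.2 -366.6] jig [  36.  -416.6] yaw 1.205 dims [18.9 21.3]
wood [430.  350.5] jig [-213.7  261.3] yaw 1.519 dims [18.4 58.4]
wood [404.6 353. ] jig [-238.9  257.9] yaw 1.467 dims [20.3 57.2]
```

View pics/f.png

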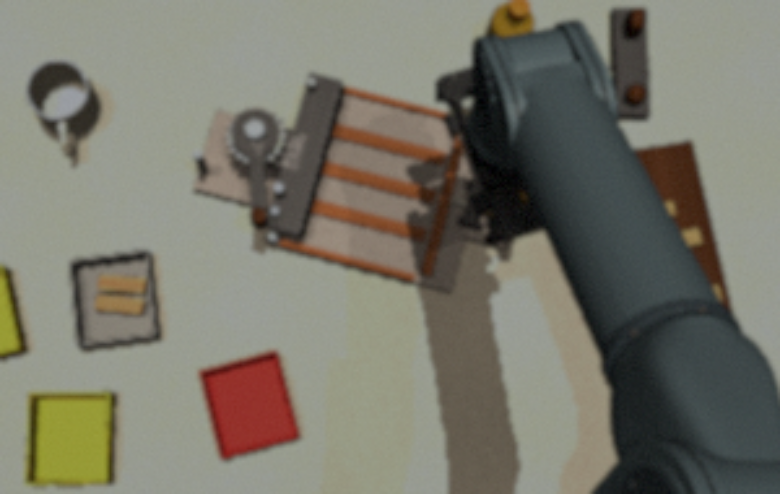

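Both offcuts are in the grey bin, at about (247,234) in the top picture, and the lanes are empty. Now the first blank.

Call:
{"op": "step_arm", "data": {"deltas": [{"jaw":0.6,"delta_pos":[0.7,-4.5,0],"turn":-0.04},{"jaw":0.6,"delta_pos":[0.7,-4.5,0],"turn":-0.04},{"jaw":0.6,"delta_pos":[0.7,-4.5,0],"turn":-0.04},{"jaw":0.6,"delta_pos":[0.7,-4.5,-1],"turn":0},{"jaw":0.6,"delta_pos":[0.7,-4.2,-4],"turn":0},{"jaw":0.6,"delta_pos":[0,0,-4],"turn":0},{"jaw":0.6,"delta_pos":[0,0,-3],"turn":0},{"jaw":0.6,"delta_pos":[0,0,0],"turn":0}]}}

```text
time_s: 16.1
eef_pos: [579.3, -294.1, 78.5]
tool_rot: [0.628, 0.778, -0.001, -0.002]
force: [0.8, 1.4, 0.3]
finger_gap: 0.598
finger_force: 0.0
```

```bash
cat >> h.py <<'E'
def wr(z=26):
    s=st(); q=grab_frame('wrist'); t=s['eef_pos']; th=2*np.arctan2(s['tool_rot'][1],s['tool_rot'][0]); print('close ang',round(th-np.pi/2,3))
    hsv=cv2.cvtColor(q['color'],cv2.COLOR_BGR2HSV)
    for d in trace(q,'blank1')[:4]:
        v,u=np.where(d['pixels']); P=np.array([fish(q,a,b,z)[:2] for a,b in zip(u,v)])
        r=cv2.minAreaRect(P.astype(np.float32)); c0=P.mean(0); w,E=np.linalg.eigh(np.cov((P-c0).T)); ax=E[:,1]*np.sign(E[1,1])
        print(round(d['confidence'],2),np.round(d['extent']),'c',c0.round(1),'yaw',round(np.arctan2(ax[1],ax[0]),3),'dims',np.sqrt(12*w).round(1))
    return q
E
python3 -c "
from h import *
q=wr(); cv2.imwrite('pics/g.png',q['color'])"
```

```text
t 16.1 tcp [ 579.3 -294.1   78.5] rot [ 0.628  0.778 -0.001 -0.002] gap 0.598 ff 0.0 F [0.8 1.4 0.3]
close ang 0.213
0.89 [181. 138. 228. 267.] c [ 501.2 -299.3] yaw 1.82 dims [25.9 83.5]
0.71 [100. 154. 143. 236.] c [ 430.5 -312.9] yaw 1.809 dims [32.4 63.2]
```

View pics/g.png

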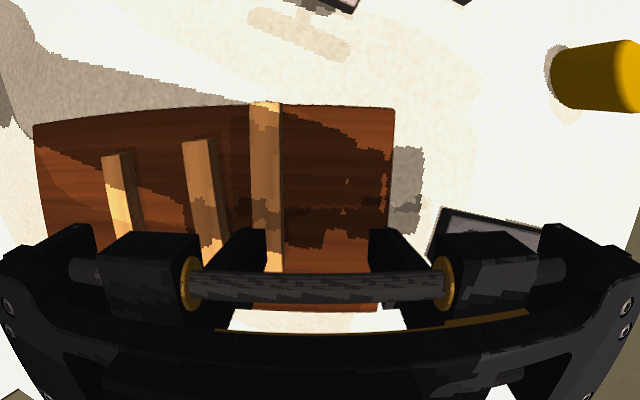

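The picture shows blank A at columns 250–282, left of the finger centre (318), with its far end at the board's edge. It was knocked aside, so I re-measure it.

```bash
python3 - <<'E'
from h import *
q=grab_frame('wrist')
for u,v in [(250,102),(280,102),(251,170),(276,170),(256,225),(280,225)]: print(u,v,fish(q,u,v,26).round(1))
E
```

```text
250 102 [ 523.9 -232.    26. ]
280 102 [ 543.4 -228.4   26. ]
251 170 [ 533.  -276.5   26. ]
276 170 [ 549.7 -273.    26. ]
256 225 [ 542.7 -314.6   26. ]
280 225 [ 559.4 -310.7   26. ]
```

Call:
{"op": "step_arm", "data": {"deltas": [{"jaw":0.6,"delta_pos":[0,0,5],"turn":0},{"jaw":0.6,"delta_pos":[0,5.5,4],"turn":0},{"jaw":0.6,"delta_pos":[0,5.5,3],"turn":0},{"jaw":0.6,"delta_pos":[0,5.5,0],"turn":0},{"jaw":0.6,"delta_pos":[0,5.5,0],"turn":0},{"jaw":0.6,"delta_pos":[0,5.5,0],"turn":0},{"jaw":0.6,"delta_pos":[0,5.5,0],"turn":0},{"jaw":0.6,"delta_pos":[0,0,0],"turn":0}]}}

```text
time_s: 17.25
eef_pos: [581.4, 36.9, 199.8]
tool_rot: [0.624, 0.781, 0.002, 0.001]
force: [0.2, -1.2, -0.4]
finger_gap: 0.604
finger_force: 0.0
```

```bash
python3 - <<'E'
from h import *
st(); p=grab_frame('top');wood(p); 
q=grab_frame('scene')
for d in trace(q,'blank1')[:5]:
    v,u=np.where(d['pixels']); P=np.array([at(q,a,b,22)[:2] for a,b in zip(u,v)]); c0=P.mean(0)
    w,E=np.linalg.eigh(np.cov((P-c0).T)); ax=E[:,1]*np.sign(E[1,1])
    print(round(d['confidence'],2),c0.round(),round(np.arctan2(ax[1],ax[0]),3),np.sqrt(12*w).round())
E
```

```text
t 17.25 tcp [581.4  36.9 199.8] rot [0.624 0.781 0.002 0.001] gap 0.604 ff 0.0 F [ 0.2 -1.2 -0.4]
wood [ 545.4 -299.5] jig [  48.  -344.8] yaw 1.766 dims [21.4 92.1]
wood [ 508.  -333.6] jig [  19.4 -386.6] yaw 1.835 dims [21.3 88.4]
wood [429.9 350.7] jig [-213.8  261.5] yaw 1.506 dims [18.7 57.4]
wood [ 438.9 -369.1] jig [ -39.7 -437. ] yaw 1.826 dims [21.5 62.8]
wood [404.6 353. ] jig [-238.9  257.9] yaw 1.463 dims [20.5 56.8]
0.97 [ 546. -286.] 1.77 [ 31. 120.]
0.63 [ 507. -319.] 1.845 [ 29. 120.]
0.61 [ 435. -343.] 1.871 [ 29. 124.]
```

Blank A is now at ≈ (543.5,−287.5), yaw 1.77. I go back with a narrower jaw because blank B is now close beside it.

Call:
{"op": "step_arm", "data": {"deltas": [{"jaw":0.4,"delta_pos":[-0.5,-4.5,0],"turn":0},{"jaw":0.4,"delta_pos":[-0.5,-4.5,0],"turn":0},{"jaw":0.4,"delta_pos":[-0.5,-4.5,0],"turn":0},{"jaw":0.4,"delta_pos":[-0.5,-4.5,0],"turn":0},{"jaw":0.4,"delta_pos":[-0.5,-4.5,0],"turn":0},{"jaw":0.4,"delta_pos":[-0.5,-4.5,-3],"turn":0},{"jaw":0.4,"delta_pos":[-0.5,-4.5,-4],"turn":0},{"jaw":0.4,"delta_pos":[0,0,-4],"turn":0}]}}

```text
time_s: 18.4
eef_pos: [543.6, -292.9, 86.5]
tool_rot: [0.632, 0.775, -0.002, 0.001]
force: [-0.4, 0.6, 0.0]
finger_gap: 0.398
finger_force: 0.0
```

```bash
python3 - <<'E'
from h import *
q=wr()
g=cv2.cvtColor(q['color'],cv2.COLOR_BGR2GRAY)
cv2.imwrite('pics/i.png',q['color'])
E
```

```text
t 18.4 tcp [ 543.6 -292.9   86.5] rot [ 0.632  0.775 -0.002  0.001] gap 0.398 ff 0.0 F [-0.4  0.6  0. ]
close ang 0.203
0.86 [142. 163. 184. 231.] c [ 427.7 -308.8] yaw 1.847 dims [29.4 55.2]
0.74 [234. 149. 270. 240.] c [ 496.5 -289.1] yaw 1.814 dims [22.9 60.6]
0.61 [306. 116. 330. 272.] c [ 541.8 -282.7] yaw 1.78 dims [ 20.  115.3]
0.2 [332.   1. 510.  33.] c [ 586.9 -136.4] yaw 0.364 dims [ 18.8 152.2]
```

View pics/i.png

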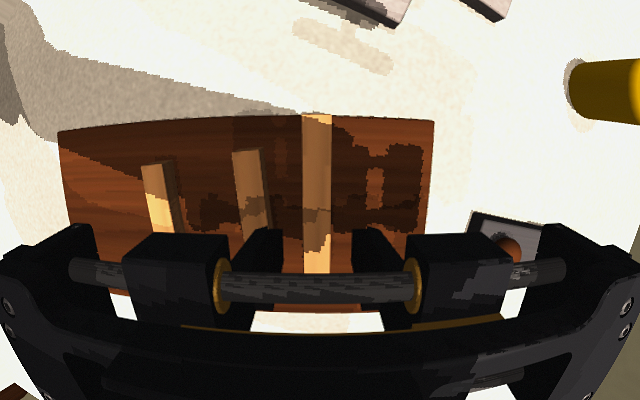

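Blank A is now centred between the fingers (column 317) and clear of B's near edge. I descend and grip.

Call:
{"op": "step_arm", "data": {"deltas": [{"jaw":0.4,"delta_pos":[-0.05,0.4,-3],"turn":0},{"jaw":0.4,"delta_pos":[0,0,-3],"turn":0},{"jaw":0.4,"delta_pos":[0,0,-1.2],"turn":0},{"jaw":0.4,"delta_pos":[0,0,0],"turn":0},{"jaw":0.1,"delta_pos":[0,0,0],"turn":0},{"jaw":0.1,"delta_pos":[0,0,0],"turn":0},{"jaw":0.1,"delta_pos":[0,0,0],"turn":0},{"jaw":0.1,"delta_pos":[0,0,0],"turn":0}]}}

```text
time_s: 19.5
eef_pos: [546.3, -281.3, 16.7]
tool_rot: [0.628, 0.778, 0.0, 0.001]
force: [-0.7, -0.2, 6.3]
finger_gap: 0.225
finger_force: 30.0
```

Call:
{"op": "step_arm", "data": {"deltas": [{"jaw":0.1,"delta_pos":[0,0,3],"turn":0},{"jaw":0.1,"delta_pos":[0,0,5],"turn":0},{"jaw":0.1,"delta_pos":[0,0,5],"turn":0},{"jaw":0.1,"delta_pos":[0,0,5],"turn":0},{"jaw":0.1,"delta_pos":[1.5,4.2,0],"turn":-0.07},{"jaw":0.1,"delta_pos":[1.5,4.2,0],"turn":-0.07},{"jaw":0.1,"delta_pos":[1.5,4.2,0],"turn":-0.07},{"jaw":0.1,"delta_pos":[1.5,4.2,0],"turn":-0.07}]}}

```text
time_s: 20.5
eef_pos: [605.8, -111.4, 195.7]
tool_rot: [0.731, 0.682, 0.0, 0.0]
force: [-0.5, 0.6, -1.0]
finger_gap: 0.227
finger_force: 30.0
```

Call:
{"op": "step_arm", "data": {"deltas": [{"jaw":0.1,"delta_pos":[1.5,4.2,0],"turn":-0.07},{"jaw":0.1,"delta_pos":[1.5,4.2,0],"turn":-0.085},{"jaw":0.1,"delta_pos":[1.4,4.2,0],"turn":0},{"jaw":0.1,"delta_pos":[0,0,-3],"turn":0},{"jaw":0.1,"delta_pos":[0,0,-4],"turn":0},{"jaw":0.1,"delta_pos":[0,0,-4],"turn":0},{"jaw":0.1,"delta_pos":[0,0,0],"turn":0},{"jaw":0.1,"delta_pos":[0,0,0],"turn":0}]}}

```text
time_s: 21.5
eef_pos: [650.6, 13.5, 87.0]
tool_rot: [0.781, 0.624, 0.001, 0.0]
force: [0.0, 0.7, 0.1]
finger_gap: 0.222
finger_force: 30.0
```

```bash
python3 - <<'E'
from h import *
wr(90)
s=st(); print(toJ(s['eef_pos']), J(78,-17))
E
```

```text
t 21.5 tcp [650.6  13.5  87. ] rot [0.781 0.624 0.001 0.   ] gap 0.222 ff 29.99764770269394 F [0.  0.7 0.1]
close ang -0.222
0.76 [296. 134. 341. 333.] c [653.9  25.3] yaw 1.352 dims [ 20.5 104.7]
t 21.6 tcp [651.   13.5  87.6] rot [0.781 0.624 0.001 0.001] gap 0.22 ff 29.997617304325104 F [ 0.2  0.2 -0.4]
[ 78.89991665 -15.93560213] [649.90856855  12.63601799]
```

Call:
{"op": "step_arm", "data": {"deltas": [{"jaw":0.1,"delta_pos":[-0.1,0,-3],"turn":-0.01},{"jaw":0.1,"delta_pos":[0,0,-1.7],"turn":0},{"jaw":0.1,"delta_pos":[0,0,-0.8],"turn":0},{"jaw":0.1,"delta_pos":[0,0,0],"turn":0},{"jaw":0.1,"delta_pos":[0,0,0],"turn":0}]}}

```text
time_s: 22.22
eef_pos: [649.1, 13.3, 31.0]
tool_rot: [0.784, 0.621, 0.0, 0.0]
force: [0.8, 0.3, -1.4]
finger_gap: 0.222
finger_force: 30.0
```

Call:
{"op": "step_arm", "data": {"deltas": [{"jaw":0.4,"delta_pos":[0,0,-0.1],"turn":0},{"jaw":0.4,"delta_pos":[0,0,0],"turn":0},{"jaw":0.4,"delta_pos":[0,0,0],"turn":0},{"jaw":0.4,"delta_pos":[0,0,3],"turn":0},{"jaw":0.4,"delta_pos":[0,0,5],"turn":0},{"jaw":0.4,"delta_pos":[0,0,5],"turn":0},{"jaw":0.4,"delta_pos":[0,0,4],"turn":0},{"jaw":0.4,"delta_pos":[-1.8,-4.1,0],"turn":0.064}]}}

```text
time_s: 23.22
eef_pos: [633.5, -23.5, 203.7]
tool_rot: [0.762, 0.648, 0.004, 0.002]
force: [1.3, -0.9, -0.1]
finger_gap: 0.4
finger_force: 0.0
```

Call:
{"op": "step_arm", "data": {"deltas": [{"jaw":0.5,"delta_pos":[-1.8,-4.1,0],"turn":0.064},{"jaw":0.5,"delta_pos":[-1.8,-4.1,0],"turn":0.064},{"jaw":0.5,"delta_pos":[-1.8,-4.1,0],"turn":0.064},{"jaw":0.5,"delta_pos":[-1.8,-4.1,0],"turn":0.064},{"jaw":0.5,"delta_pos":[-1.8,-4.1,0],"turn":0.064},{"jaw":0.5,"delta_pos":[-1.8,-4.1,-3],"turn":0.064},{"jaw":0.5,"delta_pos":[-2,-4.4,-4],"turn":0.064},{"jaw":0.5,"delta_pos":[0,0,-4],"turn":0}]}}

```text
time_s: 24.22
eef_pos: [499.7, -323.2, 88.3]
tool_rot: [0.604, 0.797, -0.002, 0.0]
force: [0.2, -0.2, -0.1]
finger_gap: 0.503
finger_force: 0.0
```

```bash
cat >> h.py <<'E'
def sc(z=22):
    q=grab_frame('scene')
    for d in trace(q,'blank1')[:5]:
        v,u=np.where(d['pixels']); 
        zz=36 if v.mean()<280 else z
        P=np.array([at(q,a,b,zz)[:2] for a,b in zip(u,v)]); c0=P.mean(0)
        w,E=np.linalg.eigh(np.cov((P-c0).T)); ax=E[:,1]*np.sign(E[1,1])
        print('scene',round(d['confidence'],2),c0.round(),'jig',toJ(c0).round(),round(np.arctan2(ax[1],ax[0]),3),np.sqrt(12*w).round())
E
python3 -c "
from h import *
wr(); sc(); wood(grab_frame('top'))"
```

```text
t 24.23 tcp [ 499.7 -323.2   88.3] rot [ 0.604  0.797 -0.002  0.   ] gap 0.503 ff 0.0 F [ 0.2 -0.2 -0.1]
close ang 0.273
0.91 [308. 118. 339. 274.] c [ 501.9 -313.4] yaw 1.852 dims [ 20.  112.5]
0.64 [201. 125. 241. 261.] c [ 429.8 -327.4] yaw 1.822 dims [24.5 94.1]
scene 0.77 [651.  10.] jig [ 79. -20.] 1.354 [ 28. 125.]
scene 0.6 [ 440. -362.] jig [ -40. -430.] 1.865 [28. 81.]
scene 0.48 [ 514. -341.] jig [  27. -393.] 1.849 [25. 73.]
wood [645.9   9.9] jig [ 74.8 -20.6] yaw 1.333 dims [ 18.9 117. ]
wood [429.9 350.8] jig [-213.8  261.6] yaw 1.51 dims [18.3 57.9]
wood [404.6 353.1] jig [-238.9  258. ] yaw 1.464 dims [20.3 57.3]
```

Call:
{"op": "step_arm", "data": {"deltas": [{"jaw":0.5,"delta_pos":[0.3,0.4,-3],"turn":0},{"jaw":0.5,"delta_pos":[0,0,-3],"turn":0},{"jaw":0.5,"delta_pos":[0,0,-1.3],"turn":0},{"jaw":0.5,"delta_pos":[0,0,0],"turn":0},{"jaw":0.1,"delta_pos":[0,0,0],"turn":0},{"jaw":0.1,"delta_pos":[0,0,0],"turn":0},{"jaw":0.1,"delta_pos":[0,0,0],"turn":0},{"jaw":0.1,"delta_pos":[0,0,0],"turn":0}]}}

```text
time_s: 25.48
eef_pos: [505.9, -314.0, 17.3]
tool_rot: [0.602, 0.799, -0.0, 0.0]
force: [-1.6, -0.1, 5.6]
finger_gap: 0.224
finger_force: 30.0
```

Call:
{"op": "step_arm", "data": {"deltas": [{"jaw":0.1,"delta_pos":[0,0,3],"turn":0},{"jaw":0.1,"delta_pos":[0,0,5],"turn":0},{"jaw":0.1,"delta_pos":[0,0,5],"turn":0},{"jaw":0.1,"delta_pos":[0,0,5],"turn":0},{"jaw":0.1,"delta_pos":[1.17,4.2,0],"turn":-0.07},{"jaw":0.1,"delta_pos":[1.17,4.2,0],"turn":-0.07},{"jaw":0.1,"delta_pos":[1.17,4.2,0],"turn":-0.07},{"jaw":0.1,"delta_pos":[1.17,4.2,0],"turn":-0.07}]}}

```text
time_s: 26.48
eef_pos: [552.5, -144.2, 196.5]
tool_rot: [0.708, 0.706, 0.0, 0.0]
force: [1.1, 0.2, -0.5]
finger_gap: 0.22
finger_force: 30.0
```

Call:
{"op": "step_arm", "data": {"deltas": [{"jaw":0.1,"delta_pos":[1.17,4.2,0],"turn":-0.07},{"jaw":0.1,"delta_pos":[1.17,4.2,0],"turn":-0.07},{"jaw":0.1,"delta_pos":[1.17,4.2,0],"turn":-0.09},{"jaw":0.1,"delta_pos":[1.17,4.4,-1],"turn":0},{"jaw":0.1,"delta_pos":[0,0,-5],"turn":0},{"jaw":0.1,"delta_pos":[0,0,-5],"turn":0},{"jaw":0.1,"delta_pos":[0,0,0],"turn":0},{"jaw":0.1,"delta_pos":[0,0,0],"turn":0}]}}

```text
time_s: 27.48
eef_pos: [600.3, 24.6, 88.2]
tool_rot: [0.784, 0.621, 0.001, 0.0]
force: [-0.5, 0.9, 0.2]
finger_gap: 0.225
finger_force: 30.0
```

```bash
python3 - <<'E'
from h import *
wr(82)
s=st(); print(toJ(s['eef_pos']), J(26,-17))
E
```

```text
t 27.48 tcp [600.3  24.6  88.2] rot [0.784 0.621 0.001 0.   ] gap 0.225 ff 29.999729096889496 F [-0.5  0.9  0.2]
close ang -0.23
0.73 [296. 137. 338. 335.] c [603.   33.3] yaw 1.346 dims [ 21.6 113.2]
0.18 [118.  92. 448. 115.] c [602.3 100.4] yaw 2.91 dims [  5.3 170.5]
t 27.57 tcp [601.   24.5  89. ] rot [0.784 0.621 0.002 0.001] gap 0.221 ff 29.999691545963287 F [-0.2  0.   0.4]
[ 27.62059541 -16.66014002] [599.29929283  24.58177924]
```

Call:
{"op": "step_arm", "data": {"deltas": [{"jaw":0.1,"delta_pos":[-0.2,0,-3],"turn":0},{"jaw":0.1,"delta_pos":[0,0,-1.8],"turn":0},{"jaw":0.1,"delta_pos":[0,0,-0.9],"turn":0},{"jaw":0.1,"delta_pos":[0,0,0],"turn":0},{"jaw":0.1,"delta_pos":[0,0,0],"turn":0}]}}

```text
time_s: 28.2
eef_pos: [597.9, 24.5, 30.1]
tool_rot: [0.784, 0.621, 0.0, 0.0]
force: [0.5, -0.3, 1.1]
finger_gap: 0.222
finger_force: 30.0
```

Call:
{"op": "step_arm", "data": {"deltas": [{"jaw":0.4,"delta_pos":[0,0,0],"turn":0},{"jaw":0.4,"delta_pos":[0,0,0],"turn":0},{"jaw":0.4,"delta_pos":[0,0,0],"turn":0},{"jaw":0.4,"delta_pos":[0,0,3],"turn":0},{"jaw":0.4,"delta_pos":[0,0,5],"turn":0},{"jaw":0.4,"delta_pos":[0,0,5],"turn":0},{"jaw":0.4,"delta_pos":[0,0,4],"turn":0},{"jaw":0.5,"delta_pos":[-1.87,-4.07,0],"turn":0.06}]}}

```text
time_s: 29.2
eef_pos: [581.5, -12.6, 203.5]
tool_rot: [0.762, 0.647, 0.004, 0.002]
force: [-0.0, -2.0, -1.0]
finger_gap: 0.488
finger_force: 0.0
```

Call:
{"op": "step_arm", "data": {"deltas": [{"jaw":0.5,"delta_pos":[-1.87,-4.07,0],"turn":0.06},{"jaw":0.5,"delta_pos":[-1.87,-4.07,0],"turn":0.06},{"jaw":0.5,"delta_pos":[-1.87,-4.07,0],"turn":0.06},{"jaw":0.5,"delta_pos":[-1.87,-4.07,0],"turn":0.06},{"jaw":0.5,"delta_pos":[-1.87,-4.07,0],"turn":0.06},{"jaw":0.5,"delta_pos":[-1.87,-4.07,-2],"turn":0.06},{"jaw":0.5,"delta_pos":[-1.87,-4.07,-4],"turn":0.06},{"jaw":0.5,"delta_pos":[-1.87,-4.07,-4],"turn":0.03}]}}

```text
time_s: 30.2
eef_pos: [428.5, -343.5, 98.9]
tool_rot: [0.601, 0.799, -0.0, 0.001]
force: [0.7, -0.8, 0.3]
finger_gap: 0.497
finger_force: 0.0
```

```bash
python3 -c "
from h import *
wr(); sc(); wood(grab_frame('top'))"
```

```text
t 30.2 tcp [ 428.5 -343.5   98.9] rot [ 0.601  0.799 -0.     0.001] gap 0.497 ff 0.0 F [ 0.7 -0.8  0.3]
close ang 0.281
0.72 [476.   1. 616.  53.] c [ 589.5 -117.9] yaw 0.529 dims [ 42.4 175.2]
scene 0.9 [599.  19.] jig [ 27. -23.] 1.353 [ 28. 121.]
scene 0.75 [651.   7.] jig [ 80. -22.] 1.367 [ 26. 122.]
scene 0.62 [ 441. -367.] jig [ -38. -434.] 1.894 [26. 68.]
scene 0.21 [601. 220.] jig [-17. 174.] 1.15 [73. 77.]
wood [646.1  10. ] jig [ 74.9 -20.5] yaw 1.336 dims [ 18.6 117.2]
wood [595.   22.1] jig [ 22.4 -20.4] yaw 1.338 dims [ 18.4 116.6]
wood [430.  350.5] jig [-213.7  261.3] yaw 1.519 dims [18.4 58.4]
wood [404.5 353. ] jig [-239.   257.8] yaw 1.469 dims [20.1 57.4]
```

Call:
{"op": "step_arm", "data": {"deltas": [{"jaw":0.5,"delta_pos":[0.2,0,-3],"turn":0},{"jaw":0.5,"delta_pos":[0,0,-3],"turn":0},{"jaw":0.5,"delta_pos":[0,0,0],"turn":0},{"jaw":0.5,"delta_pos":[0,0,0],"turn":0}]}}

```text
time_s: 30.95
eef_pos: [432.4, -341.6, 41.1]
tool_rot: [0.601, 0.799, 0.0, 0.001]
force: [0.3, -0.4, -0.0]
finger_gap: 0.504
finger_force: 0.0
```

```bash
python3 -c "
from h import *
q=wr(); cv2.imwrite('pics/k.png',q['color'])"
```

```text
t 30.95 tcp [ 432.4 -341.6   41.1] rot [0.601 0.799 0.    0.001] gap 0.504 ff 0.0 F [ 0.3 -0.4 -0. ]
close ang 0.281
0.58 [296. 125. 335. 322.] c [ 427.6 -328.8] yaw 1.847 dims [ 19.7 108.5]
```

View pics/k.png

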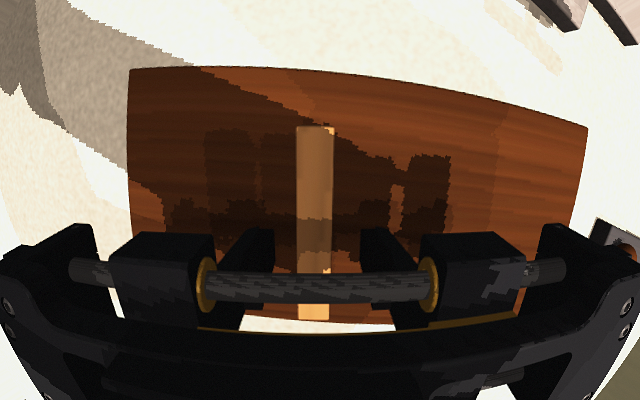

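Blank C lies centred between the fingers (column 316). I descend and grip.

Call:
{"op": "step_arm", "data": {"deltas": [{"jaw":0.5,"delta_pos":[0,0,-1.3],"turn":0},{"jaw":0.5,"delta_pos":[0,0,-1.2],"turn":0},{"jaw":0.5,"delta_pos":[0,0,0],"turn":0},{"jaw":0.1,"delta_pos":[0,0,0],"turn":0},{"jaw":0.1,"delta_pos":[0,0,0],"turn":0},{"jaw":0.1,"delta_pos":[0,0,0],"turn":0},{"jaw":0.1,"delta_pos":[0,0,0],"turn":0},{"jaw":0.1,"delta_pos":[0,0,3],"turn":0}]}}

```text
time_s: 32.05
eef_pos: [429.5, -340.9, 43.3]
tool_rot: [0.601, 0.799, -0.0, -0.002]
force: [1.2, 0.2, -0.5]
finger_gap: 0.222
finger_force: 30.0
```

Call:
{"op": "step_arm", "data": {"deltas": [{"jaw":0.1,"delta_pos":[0,0,5],"turn":0},{"jaw":0.1,"delta_pos":[0,0,5],"turn":0},{"jaw":0.1,"delta_pos":[0,0,5],"turn":0},{"jaw":0.1,"delta_pos":[0.75,4.28,0],"turn":-0.057},{"jaw":0.1,"delta_pos":[0.75,4.28,0],"turn":-0.057},{"jaw":0.1,"delta_pos":[0.75,4.28,0],"turn":-0.057},{"jaw":0.1,"delta_pos":[0.75,4.28,0],"turn":-0.057},{"jaw":0.1,"delta_pos":[0.75,4.28,0],"turn":-0.057}]}}

```text
time_s: 33.05
eef_pos: [468.4, -126.5, 194.6]
tool_rot: [0.71, 0.705, -0.0, 0.0]
force: [1.0, -0.5, -0.8]
finger_gap: 0.226
finger_force: 30.0
```

Call:
{"op": "step_arm", "data": {"deltas": [{"jaw":0.1,"delta_pos":[0.75,4.28,0],"turn":-0.057},{"jaw":0.1,"delta_pos":[0.75,4.28,0],"turn":-0.057},{"jaw":0.1,"delta_pos":[0.75,4.28,0],"turn":-0.057},{"jaw":0.1,"delta_pos":[0.75,4.28,-1],"turn":-0.057},{"jaw":0.1,"delta_pos":[0,0,-5],"turn":0},{"jaw":0.1,"delta_pos":[0,0,-5],"turn":0},{"jaw":0.1,"delta_pos":[0,0,0],"turn":0},{"jaw":0.1,"delta_pos":[0,0,0],"turn":0}]}}

```text
time_s: 34.05
eef_pos: [499.3, 43.5, 86.0]
tool_rot: [0.785, 0.62, 0.001, 0.0]
force: [0.2, -0.1, -0.4]
finger_gap: 0.224
finger_force: 30.0
```

```bash
python3 - <<'E'
from h import *
wr(82)
s=st(); print(toJ(s['eef_pos']), J(-78,-21))
E
```

```text
t 34.05 tcp [499.3  43.5  86. ] rot [0.785 0.62  0.001 0.   ] gap 0.224 ff 29.985714554786682 F [ 0.2 -0.1 -0.4]
close ang -0.233
0.95 [296. 127. 337. 331.] c [502.9  55.3] yaw 1.342 dims [ 21.8 113.8]
0.77 [438. 129. 478. 237.] c [580.4  58.2] yaw 1.361 dims [21.4 57.1]
0.73 [486. 132. 534. 265.] c [616.1  39.5] yaw 1.339 dims [24.7 78.9]
0.19 [260.   0. 595. 335.] c [566.   98.5] yaw 3.047 dims [141.8 173.7]
t 34.15 tcp [500.   43.4  86.6] rot [0.785 0.62  0.002 0.001] gap 0.223 ff 29.985667169094086 F [ 0.3  1.1 -1. ]
[-74.95603673 -21.49196242] [497.1618367   44.58028052]
```

Call:
{"op": "step_arm", "data": {"deltas": [{"jaw":0.1,"delta_pos":[-0.25,0.1,-3],"turn":0},{"jaw":0.1,"delta_pos":[0,0,-1.7],"turn":0},{"jaw":0.1,"delta_pos":[0,0,-0.9],"turn":0},{"jaw":0.1,"delta_pos":[0,0,0],"turn":0},{"jaw":0.1,"delta_pos":[0,0,0],"turn":0}]}}

```text
time_s: 34.78
eef_pos: [496.5, 44.3, 29.0]
tool_rot: [0.785, 0.62, 0.0, 0.0]
force: [0.1, 0.2, -0.6]
finger_gap: 0.221
finger_force: 30.0
```

Call:
{"op": "step_arm", "data": {"deltas": [{"jaw":0.4,"delta_pos":[0,0,0],"turn":0},{"jaw":0.4,"delta_pos":[0,0,0],"turn":0},{"jaw":0.4,"delta_pos":[0,0,0],"turn":0},{"jaw":0.4,"delta_pos":[0,0,4],"turn":0},{"jaw":0.4,"delta_pos":[0,0,5],"turn":0},{"jaw":0.4,"delta_pos":[0,0,5],"turn":0},{"jaw":0.1,"delta_pos":[0,0,4],"turn":0},{"jaw":0,"delta_pos":[0.4,-3.9,0],"turn":0}]}}

```text
time_s: 35.78
eef_pos: [502.1, 8.1, 212.1]
tool_rot: [0.783, 0.622, 0.003, 0.002]
force: [0.5, -1.1, -1.1]
finger_gap: 0.19
finger_force: 0.0
```

Call:
{"op": "step_arm", "data": {"deltas": [{"jaw":0,"delta_pos":[0.4,-3.9,0],"turn":0},{"jaw":0,"delta_pos":[0.4,-3.9,0],"turn":0},{"jaw":0,"delta_pos":[0.4,-3.9,0],"turn":0},{"jaw":0,"delta_pos":[0.4,-4.0,0],"turn":0},{"jaw":0,"delta_pos":[0.4,-4.0,0],"turn":0},{"jaw":0,"delta_pos":[0,0,0],"turn":0},{"jaw":0,"delta_pos":[0,0,0],"turn":0}]}}

```text
time_s: 36.65
eef_pos: [519.8, -190.8, 208.4]
tool_rot: [0.784, 0.62, 0.0, -0.0]
force: [-0.2, 0.6, -0.2]
finger_gap: 0.003
finger_force: 0.0
```

```bash
python3 -c "
from h import *
s=st(); print(toJ(s['eef_pos'])); p=grab_frame('top'); wood(p); sc()
cv2.imwrite('pics/l.png',cv2.resize(p['color'][130:260,250:450],None,fx=4,fy=4))"
```

```text
t 36.65 tcp [ 519.8 -190.8  208.4] rot [ 0.784  0.62   0.    -0.   ] gap 0.003 ff 0.0 F [-0.2  0.6 -0.2]
[  -1.92768432 -244.88305823]
wood [645.7   9.4] jig [ 74.7 -21.1] yaw 1.334 dims [ 19.  117.9]
wood [595.   21.5] jig [ 22.5 -21. ] yaw 1.338 dims [ 19.1 117.5]
wood [494.3  45.1] jig [-80.9 -21.1] yaw 1.337 dims [ 19.  118.1]
wood [429.9 350.8] jig [-213.8  261.6] yaw 1.51 dims [18.3 57.9]
wood [404.5 353. ] jig [-239.   257.8] yaw 1.469 dims [20.1 57.4]
scene 0.79 [650.   8.] jig [ 80. -22.] 1.343 [ 27. 122.]
scene 0.56 [599.  20.] jig [ 27. -22.] 1.344 [ 28. 122.]
scene 0.45 [586.  52.] jig [7. 7.] 1.538 [218. 397.]
```

View pics/l.png

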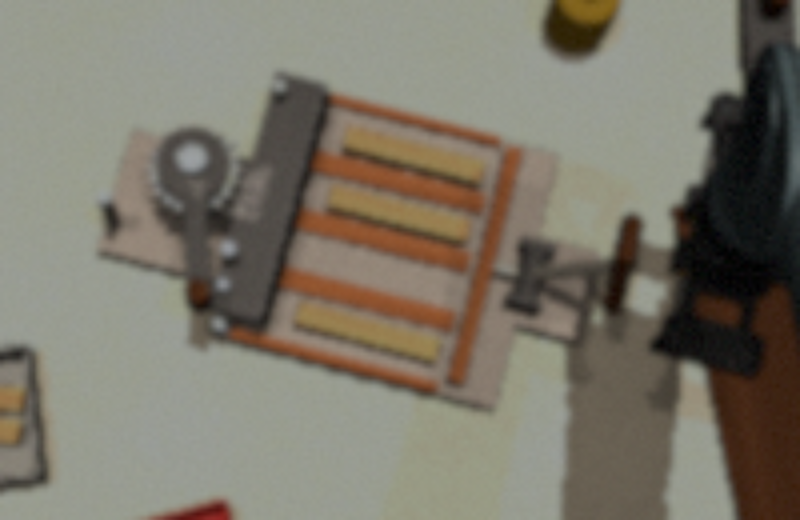

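All three blanks lie one to a lane at jig y ≈ −21, and the tool stands behind the lever grip. I lower and push.

Call:
{"op": "step_arm", "data": {"deltas": [{"jaw":0,"delta_pos":[0.2,0,-4],"turn":0},{"jaw":0,"delta_pos":[0,0,-3],"turn":0},{"jaw":0,"delta_pos":[0,0,0],"turn":0},{"jaw":0,"delta_pos":[0.46,1.95,0],"turn":0},{"jaw":0,"delta_pos":[0.46,1.95,0],"turn":0},{"jaw":0,"delta_pos":[0,0,0],"turn":0}]}}

```text
time_s: 37.55
eef_pos: [532.4, -151.9, 140.3]
tool_rot: [0.784, 0.621, 0.001, 0.001]
force: [1.1, -2.8, -1.2]
finger_gap: 0.006
finger_force: 1.0
```

Call:
{"op": "step_arm", "data": {"deltas": [{"jaw":0,"delta_pos":[0.32,1.36,0],"turn":0},{"jaw":0,"delta_pos":[0.32,1.36,0],"turn":0},{"jaw":0,"delta_pos":[0.32,1.36,0],"turn":0},{"jaw":0,"delta_pos":[0.32,1.36,0],"turn":0},{"jaw":0,"delta_pos":[0.32,1.36,0],"turn":0},{"jaw":0,"delta_pos":[0.32,1.36,0],"turn":0},{"jaw":0,"delta_pos":[0,0,0],"turn":0}]}}

```text
time_s: 38.42
eef_pos: [549.8, -69.8, 138.0]
tool_rot: [0.784, 0.621, -0.001, -0.001]
force: [-0.7, -3.1, 0.6]
finger_gap: 0.006
finger_force: 2.2
```

Call:
{"op": "step_arm", "data": {"deltas": [{"jaw":0,"delta_pos":[0.16,0.68,0],"turn":0},{"jaw":0,"delta_pos":[0.16,0.68,0],"turn":0},{"jaw":0,"delta_pos":[0,0,0],"turn":0}]}}

```text
time_s: 38.8
eef_pos: [552.6, -57.8, 138.0]
tool_rot: [0.784, 0.62, -0.001, -0.0]
force: [-2.2, -3.9, 0.3]
finger_gap: 0.002
finger_force: 2.2
```

Call:
{"op": "step_arm", "data": {"deltas": [{"jaw":0,"delta_pos":[0.12,0.49,0],"turn":0},{"jaw":0,"delta_pos":[0.0,0.0,0],"turn":0}]}}

```text
time_s: 39.05
eef_pos: [553.7, -53.4, 137.9]
tool_rot: [0.785, 0.62, -0.001, -0.0]
force: [-1.3, -5.0, -0.3]
finger_gap: 0.005
finger_force: 2.4
```

Call:
{"op": "step_arm", "data": {"deltas": [{"jaw":0,"delta_pos":[0.09,0.39,0],"turn":0},{"jaw":0,"delta_pos":[0.0,0.0,0],"turn":0}]}}

```text
time_s: 39.3
eef_pos: [554.2, -51.2, 137.7]
tool_rot: [0.785, 0.619, -0.002, 0.0]
force: [-1.7, -9.1, -2.0]
finger_gap: 0.006
finger_force: 4.2
```

Call:
{"op": "step_arm", "data": {"deltas": [{"jaw":0,"delta_pos":[0.09,0.39,0],"turn":0},{"jaw":0,"delta_pos":[0.0,0.0,0],"turn":0}]}}

```text
time_s: 39.55
eef_pos: [554.3, -50.6, 137.5]
tool_rot: [0.786, 0.619, -0.004, 0.001]
force: [-3.4, -15.0, -0.7]
finger_gap: 0.006
finger_force: 7.7
```

The force rose with no more travel, so the lever is at its stop. I let it return slowly.

Call:
{"op": "step_arm", "data": {"deltas": [{"jaw":0,"delta_pos":[-0.37,-1.56,0],"turn":0},{"jaw":0,"delta_pos":[-0.37,-1.56,0],"turn":0},{"jaw":0,"delta_pos":[-0.37,-1.56,0],"turn":0},{"jaw":0,"delta_pos":[-0.37,-1.56,0],"turn":0},{"jaw":0,"delta_pos":[-0.37,-1.56,0],"turn":0},{"jaw":0,"delta_pos":[-0.37,-1.56,0],"turn":0},{"jaw":0,"delta_pos":[-0.37,-1.56,0],"turn":0},{"jaw":0,"delta_pos":[-0.37,-1.56,0],"turn":0}]}}

```text
time_s: 40.55
eef_pos: [526.9, -170.2, 138.6]
tool_rot: [0.784, 0.62, 0.0, -0.0]
force: [-0.2, -0.1, -0.3]
finger_gap: 0.004
finger_force: 0.0
```

Call:
{"op": "step_arm", "data": {"deltas": [{"jaw":0,"delta_pos":[-0.46,-1.95,0],"turn":0},{"jaw":0,"delta_pos":[-0.46,-1.95,0],"turn":0},{"jaw":0,"delta_pos":[0,0,3],"turn":0},{"jaw":0,"delta_pos":[0,0,4],"turn":0},{"jaw":0,"delta_pos":[0,0,0],"turn":0}]}}

```text
time_s: 41.18
eef_pos: [520.0, -209.0, 211.6]
tool_rot: [0.784, 0.62, 0.002, 0.003]
force: [0.4, 0.6, -0.4]
finger_gap: 0.01
finger_force: 0.0
```

```bash
python3 -c "
from h import *
s=st(); print(toJ(s['eef_pos'])); p=grab_frame('top'); wood(p); sc()
for n,a in [('top',p)]:
  for y in (-95,-31): print(y,proj(p,[*J(0,y),40]))
for a in np.arange(0,.5,.1): print('knob',a,np.round(proj(p,[*J(-110*np.cos(.5-a),145-110*np.sin(.5-a)),144]),1))
cv2.imwrite('pics/m.png',cv2.resize(p['color'][140:240,270:430],None,fx=5,fy=5,interpolation=cv2.INTER_CUBIC))"
```

```text
t 41.17 tcp [ 520.  -209.   211.6] rot [0.784 0.62  0.002 0.003] gap 0.01 ff 0.0 F [ 0.4  0.6 -0.4]
[   2.49271464 -262.50166998]
wood [654.4  44.8] jig [75.  15.3] yaw 1.321 dims [18.8 85.4]
wood [603.8  56.8] jig [23.  15.4] yaw 1.323 dims [19.3 86. ]
wood [502.4  80.3] jig [-81.2  15. ] yaw 1.331 dims [19.2 85.1]
wood [429.9 350.8] jig [-213.8  261.6] yaw 1.51 dims [18.3 57.9]
wood [404.6 353. ] jig [-238.9  257.9] yaw 1.465 dims [20.3 57.2]
scene 0.82 [609.  58.] jig [28. 18.] 1.328 [ 29. 101.]
scene 0.7 [508.  83.] jig [-76.  19.] 1.364 [ 30. 100.]
scene 0.51 [659.  43.] jig [80. 15.] 1.326 [28. 99.]
-95 [369.31704261 194.95752704]
-31 [350.48792567 189.99376234]
knob 0.0 [305.5 201.5]
knob 0.1 [301.9 202.1]
knob 0.2 [298.3 202.4]
knob 0.30000000000000004 [294.7 202.4]
knob 0.4 [291.1 202. ]
```

View pics/m.png

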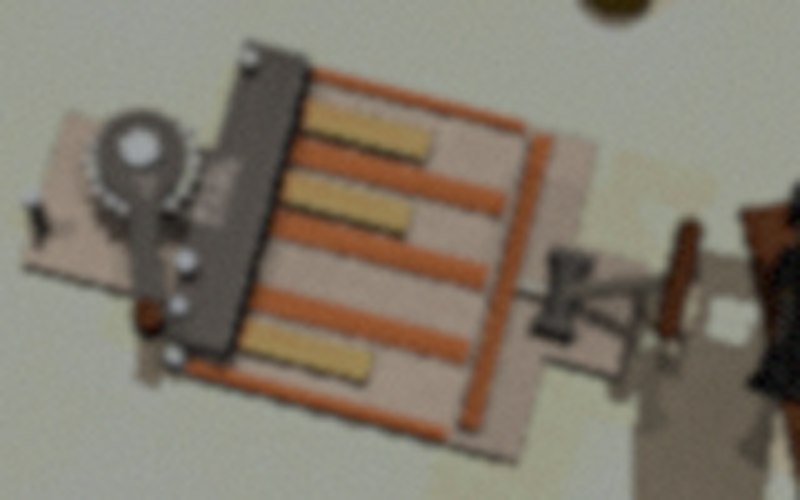

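The blanks are home: rear ends are level at jig y ≈ −29 and their fronts are under the bar. Lever and pusher are back at rest, and the knob is at top ≈ (300,203), about 0.15 rad. I move above it.

Call:
{"op": "step_arm", "data": {"deltas": [{"jaw":0.5,"delta_pos":[-0.2,3.9,0],"turn":0.17},{"jaw":0.5,"delta_pos":[-0.2,3.9,0],"turn":0.17},{"jaw":0.5,"delta_pos":[-0.2,3.9,0],"turn":0.17},{"jaw":0.5,"delta_pos":[-0.2,3.9,0],"turn":0.17},{"jaw":0.5,"delta_pos":[-0.2,3.9,0],"turn":0.17},{"jaw":0.5,"delta_pos":[-0.2,3.9,0],"turn":0.17},{"jaw":0.5,"delta_pos":[-0.2,3.9,0],"turn":0.17},{"jaw":0.5,"delta_pos":[-0.2,3.9,0],"turn":0.17}]}}

```text
time_s: 42.32
eef_pos: [500.8, 104.5, 207.4]
tool_rot: [0.217, 0.976, -0.0, -0.001]
force: [0.1, 0.6, 0.3]
finger_gap: 0.495
finger_force: 0.0
```

Call:
{"op": "step_arm", "data": {"deltas": [{"jaw":0.5,"delta_pos":[-0.2,3.7,0],"turn":0.17},{"jaw":0.5,"delta_pos":[0,3.7,0],"turn":0.17},{"jaw":0.5,"delta_pos":[0,0,0],"turn":0.17},{"jaw":0.5,"delta_pos":[0,0,0],"turn":0.03},{"jaw":0.5,"delta_pos":[0,0,0],"turn":0},{"jaw":0.5,"delta_pos":[0,0,0],"turn":0}]}}

```text
time_s: 43.08
eef_pos: [499.7, 176.8, 208.3]
tool_rot: [-0.047, 0.999, -0.0, -0.0]
force: [-0.1, -0.1, -0.1]
finger_gap: 0.501
finger_force: 0.0
```

```bash
cat >> h.py <<'E'
def K(a): return J(-110*np.cos(.5-a),145-110*np.sin(.5-a))
E
python3 - <<'E'
from h import *
s=st(); print('close',2*np.arctan2(s['tool_rot'][1],s['tool_rot'][0])-np.pi/2, 'q',np.round(s['joint_pos'],2)); print('K',K(.15).round(1))
p=grab_frame('top');q=grab_frame('scene');w=grab_frame('wrist')
# triangulate pin top
c1,d1=ray(p,276.5,180.5);c2,d2=ray(q,373,187)
A=np.stack([d1,-d2],1);x=np.linalg.lstsq(A,c2-c1,rcond=None)[0]; X=(c1+d1*x[0]+c2+d2*x[1])/2; print('pin',X.round(),toJ(X).round())
cv2.imwrite('pics/n.png',np.vstack([w['color'][:,:][::1]]))
for d in find_in(w,'ratchet_knob')[:2]: print(d)
E
```

```text
t 43.08 tcp [499.7 176.8 208.3] rot [-0.047  0.999 -0.    -0.   ] gap 0.501 ff 0.0 F [-0.1 -0.1 -0.1]
close 1.664281145107184 q [ 0.31  0.56 -0.98  1.84  0.54  1.03  0.78]
K [502.  175.2]
pin [581. 257.  97.] [-45. 205.]
{'extent': [285.9, 187.3, 347.2, 331.1], 'confidence': 0.85}
```

View pics/n.png

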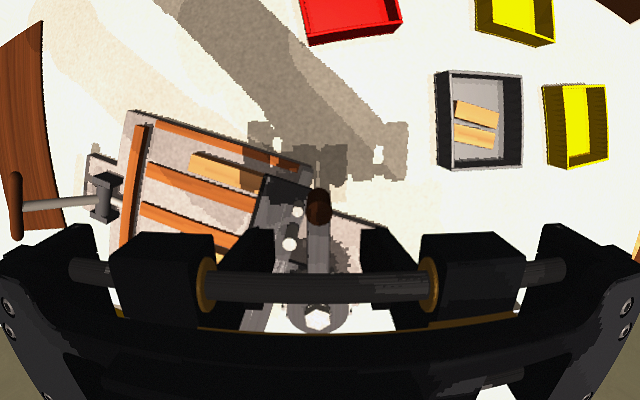

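The wrist picture shows the knob's top at ≈ (318,203), between the fingers. The pin is only ~97 mm high, so it is clear. I check the knob's position and plan the arc.

```bash
python3 - <<'E'
from h import *
w=grab_frame('wrist')
X=fish(w,318,200,144); print('knob',X.round(1),toJ(X).round(1)); j=toJ(X)-[0,145]; print('r',np.hypot(*j),'a',.5-np.arctan2(-j[1],-j[0]))
X=fish(w,318,317,125); print('nut',X.round(1),toJ(X).round(1))
for a in np.arange(0,1.3,.125): print(round(a,3),K(a).round(1))
E
```

```text
knob [494.6 177.  144. ] [-110.9  107.3]
r 117.1497766564589 a 0.17233244379374024
nut [610.5 188.5 125. ] [ -0.8 145.1]
0.0 [505.1 159.1]
0.125 [502.3 172.5]
0.25 [501.2 186.2]
0.375 [501.8 199.9]
0.5 [504.2 213.5]
0.625 [508.1 226.6]
0.75 [513.7 239.2]
0.875 [520.8 250.9]
1.0 [529.4 261.7]
1.125 [539.2 271.4]
1.25 [550.1 279.7]
```

Call:
{"op": "step_arm", "data": {"deltas": [{"jaw":0.5,"delta_pos":[0.2,0.05,-3],"turn":0},{"jaw":0.5,"delta_pos":[0,0,-3],"turn":0},{"jaw":0.5,"delta_pos":[0,0,-3],"turn":0},{"jaw":0.3,"delta_pos":[0,0,0],"turn":0},{"jaw":0.3,"delta_pos":[0,0,0],"turn":0},{"jaw":0.3,"delta_pos":[0,0,0],"turn":0}]}}

```text
time_s: 44.08
eef_pos: [502.5, 178.3, 119.8]
tool_rot: [-0.048, 0.999, 0.0, 0.001]
force: [0.1, 0.5, 0.1]
finger_gap: 0.304
finger_force: 0.0
```

Call:
{"op": "step_arm", "data": {"deltas": [{"jaw":0.3,"delta_pos":[-0.05,0.87,0],"turn":-0.08},{"jaw":0.3,"delta_pos":[0.06,1.37,0],"turn":-0.125},{"jaw":0.3,"delta_pos":[0.24,1.36,0],"turn":-0.125},{"jaw":0.3,"delta_pos":[0.39,1.31,0],"turn":-0.125},{"jaw":0.3,"delta_pos":[0.56,1.26,0],"turn":-0.125},{"jaw":0.3,"delta_pos":[0.71,1.17,0],"turn":-0.125},{"jaw":0.3,"delta_pos":[0,0,0],"turn":0}]}}

```text
time_s: 44.95
eef_pos: [521.3, 252.0, 119.4]
tool_rot: [0.299, 0.954, 0.0, 0.001]
force: [-0.6, -0.2, 0.5]
finger_gap: 0.301
finger_force: 0.1
```

Call:
{"op": "step_arm", "data": {"deltas": [{"jaw":0.3,"delta_pos":[0.86,1.08,0],"turn":-0.125},{"jaw":0.3,"delta_pos":[0.98,0.97,0],"turn":-0.125},{"jaw":0.3,"delta_pos":[1.09,0.83,0],"turn":-0.125},{"jaw":0.3,"delta_pos":[0.4,0.25,0],"turn":0},{"jaw":0.3,"delta_pos":[0,0,0],"turn":0}]}}

```text
time_s: 45.58
eef_pos: [553.6, 282.8, 118.6]
tool_rot: [0.471, 0.882, 0.0, -0.0]
force: [-1.8, -0.5, -0.1]
finger_gap: 0.298
finger_force: 1.0
```

```bash
python3 - <<'E'
from h import *
s=st(); print(np.round(s['joint_pos'],2)); q=grab_frame('scene'); p=grab_frame('top'); 
cv2.imwrite('pics/o.png',np.hstack([cv2.resize(a,(400,500),interpolation=cv2.INTER_CUBIC) for a in (q['color'][140:240,320:400],p['color'][140:240,250:330])]))
E
```

```text
t 45.58 tcp [553.6 282.8 118.6] rot [ 0.471  0.882  0.    -0.   ] gap 0.298 ff 1.0139288019854575 F [-1.8 -0.5 -0.1]
[-0.13  0.72 -0.6   1.68  0.49  0.91 -0.33]
```

View pics/o.png

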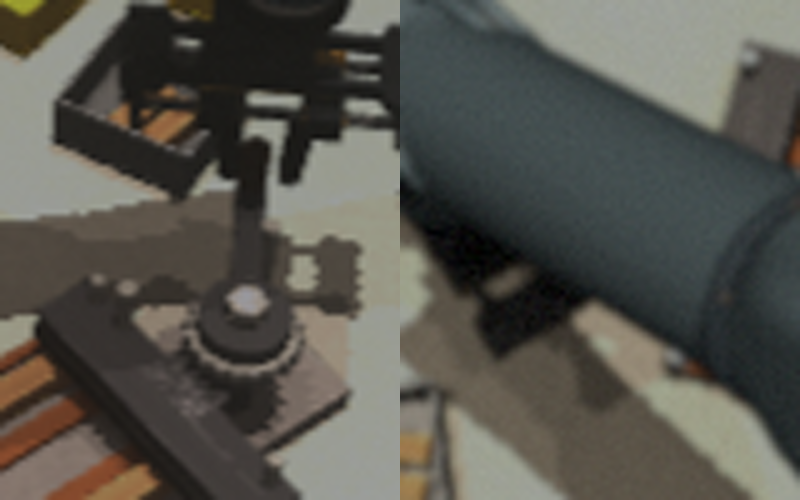

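The handle has reached its stop: the knob is at scene ≈ (371,170), which matches 1.25 rad. Now the return swing.

Call:
{"op": "step_arm", "data": {"deltas": [{"jaw":0.3,"delta_pos":[-0.4,-0.25,0],"turn":0},{"jaw":0.3,"delta_pos":[-1.09,-0.83,0],"turn":0.125},{"jaw":0.3,"delta_pos":[-0.98,-0.97,0],"turn":0.125},{"jaw":0.3,"delta_pos":[-0.86,-1.08,0],"turn":0.125},{"jaw":0.3,"delta_pos":[-0.71,-1.17,0],"turn":0.125},{"jaw":0.3,"delta_pos":[-0.56,-1.26,0],"turn":0.125},{"jaw":0.3,"delta_pos":[-0.39,-1.31,0],"turn":0.125},{"jaw":0.3,"delta_pos":[-0.24,-1.36,0],"turn":0.125}]}}

```text
time_s: 46.68
eef_pos: [502.3, 200.2, 119.0]
tool_rot: [0.052, 0.999, 0.001, 0.001]
force: [0.5, 0.8, 0.2]
finger_gap: 0.301
finger_force: 0.4
```

Call:
{"op": "step_arm", "data": {"deltas": [{"jaw":0.3,"delta_pos":[-0.06,-1.37,0],"turn":0.125},{"jaw":0.3,"delta_pos":[0.11,-1.37,0],"turn":0.125},{"jaw":0.3,"delta_pos":[0.28,-1.34,0],"turn":0.125},{"jaw":0.3,"delta_pos":[0.1,-0.4,0],"turn":0},{"jaw":0.3,"delta_pos":[0,0,0],"turn":0}]}}

```text
time_s: 47.3
eef_pos: [506.2, 155.5, 118.6]
tool_rot: [-0.132, 0.991, 0.0, 0.0]
force: [-0.5, 0.6, -0.7]
finger_gap: 0.301
finger_force: 0.2
```

```bash
python3 - <<'E'
from h import *
s=st(); print(np.round(s['joint_pos'],2)); d=toJ(s['eef_pos'])-[0,145]; print('a',.5-np.arctan2(-d[1],-d[0]),'r',np.hypot(*d))
E
```

```text
t 47.3 tcp [506.2 155.5 118.6] rot [-0.132  0.991  0.     0.   ] gap 0.301 ff 0.24212689400883391 F [-0.5  0.6 -0.7]
[ 0.29  0.69 -0.91  1.91  0.7   0.89  0.86]
a -0.03340759341695576 r 109.999856464523
```

Call:
{"op": "step_arm", "data": {"deltas": [{"jaw":0.3,"delta_pos":[-0.39,1.7,0],"turn":-0.125},{"jaw":0.3,"delta_pos":[-0.11,1.37,0],"turn":-0.125},{"jaw":0.3,"delta_pos":[0.06,1.37,0],"turn":-0.125},{"jaw":0.3,"delta_pos":[0.24,1.36,0],"turn":-0.125},{"jaw":0.3,"delta_pos":[0.39,1.31,0],"turn":-0.125},{"jaw":0.3,"delta_pos":[0.56,1.26,0],"turn":-0.125},{"jaw":0.3,"delta_pos":[0.71,1.17,0],"turn":-0.125},{"jaw":0.3,"delta_pos":[0.86,1.08,0],"turn":-0.125}]}}

```text
time_s: 48.3
eef_pos: [528.5, 261.3, 118.5]
tool_rot: [0.361, 0.933, -0.002, -0.0]
force: [-2.3, -3.3, 2.3]
finger_gap: 0.298
finger_force: 1.8
```

Call:
{"op": "step_arm", "data": {"deltas": [{"jaw":0.3,"delta_pos":[0.98,0.97,0],"turn":-0.125},{"jaw":0.3,"delta_pos":[1.09,0.83,0],"turn":-0.125},{"jaw":0.3,"delta_pos":[0.55,0.35,0],"turn":0},{"jaw":0.3,"delta_pos":[0,0,0],"turn":0}]}}

```text
time_s: 48.8
eef_pos: [554.2, 283.7, 118.2]
tool_rot: [0.471, 0.882, -0.001, -0.001]
force: [-4.4, -0.4, 2.3]
finger_gap: 0.298
finger_force: 1.9
```

Call:
{"op": "step_arm", "data": {"deltas": [{"jaw":0.3,"delta_pos":[-0.55,-0.35,0],"turn":0},{"jaw":0.3,"delta_pos":[-1.09,-0.83,0],"turn":0.125},{"jaw":0.3,"delta_pos":[-0.98,-0.97,0],"turn":0.125},{"jaw":0.3,"delta_pos":[-0.86,-1.08,0],"turn":0.125},{"jaw":0.3,"delta_pos":[-0.71,-1.17,0],"turn":0.125},{"jaw":0.3,"delta_pos":[-0.56,-1.26,0],"turn":0.125},{"jaw":0.3,"delta_pos":[-0.39,-1.31,0],"turn":0.125},{"jaw":0.3,"delta_pos":[-0.24,-1.36,0],"turn":0.125}]}}

```text
time_s: 49.8
eef_pos: [502.3, 199.6, 119.0]
tool_rot: [0.052, 0.999, 0.001, 0.001]
force: [1.5, 0.1, 0.1]
finger_gap: 0.304
finger_force: 0.4
```

Call:
{"op": "step_arm", "data": {"deltas": [{"jaw":0.3,"delta_pos":[-0.06,-1.37,0],"turn":0.125},{"jaw":0.3,"delta_pos":[0.11,-1.37,0],"turn":0.125},{"jaw":0.3,"delta_pos":[0.28,-1.34,0],"turn":0.125},{"jaw":0.3,"delta_pos":[0.12,-0.45,0],"turn":0},{"jaw":0.3,"delta_pos":[0,0,0],"turn":0}]}}

```text
time_s: 50.42
eef_pos: [506.1, 155.4, 118.6]
tool_rot: [-0.132, 0.991, 0.001, 0.0]
force: [-0.5, 3.2, -1.8]
finger_gap: 0.3
finger_force: 1.6
```

```bash
cat >> h.py <<'E'
def arc():
    s=st(); d=toJ(s['eef_pos'])-[0,145]; print('a',round(.5-np.arctan2(-d[1],-d[0]),3),'r',round(np.hypot(*d),1),'close',round(2*np.arctan2(s['tool_rot'][1],s['tool_rot'][0])-np.pi/2,3))
E
python3 -c "
from h import *
arc()"
```

```text
t 50.42 tcp [506.1 155.4 118.6] rot [-0.132  0.991  0.001  0.   ] gap 0.3 ff 1.6166511503979564 F [-0.5  3.2 -1.8]
a -0.034 r 110.1 close 1.835
```

Call:
{"op": "step_arm", "data": {"deltas": [{"jaw":0.3,"delta_pos":[-0.39,1.7,0],"turn":-0.125},{"jaw":0.3,"delta_pos":[-0.11,1.37,0],"turn":-0.125},{"jaw":0.3,"delta_pos":[0.06,1.37,0],"turn":-0.125},{"jaw":0.3,"delta_pos":[0.24,1.36,0],"turn":-0.125},{"jaw":0.3,"delta_pos":[0.39,1.31,0],"turn":-0.125},{"jaw":0.3,"delta_pos":[0.56,1.26,0],"turn":-0.125},{"jaw":0.3,"delta_pos":[0.71,1.17,0],"turn":-0.125},{"jaw":0.3,"delta_pos":[0.86,1.08,0],"turn":-0.125}]}}

```text
time_s: 51.42
eef_pos: [527.9, 260.3, 118.1]
tool_rot: [0.361, 0.932, -0.002, -0.001]
force: [-4.2, -2.1, 0.6]
finger_gap: 0.3
finger_force: 2.0
```

Call:
{"op": "step_arm", "data": {"deltas": [{"jaw":0.3,"delta_pos":[0.98,0.97,0],"turn":-0.125},{"jaw":0.3,"delta_pos":[1.09,0.83,0],"turn":-0.125},{"jaw":0.3,"delta_pos":[0.55,0.35,0],"turn":0},{"jaw":0.3,"delta_pos":[0,0,0],"turn":0}]}}

```text
time_s: 51.92
eef_pos: [554.9, 282.5, 118.3]
tool_rot: [0.471, 0.882, -0.001, -0.0]
force: [-2.5, -0.3, -0.8]
finger_gap: 0.301
finger_force: 1.4
```

Call:
{"op": "step_arm", "data": {"deltas": [{"jaw":0.3,"delta_pos":[-0.55,-0.35,0],"turn":0},{"jaw":0.3,"delta_pos":[-1.09,-0.83,0],"turn":0.125},{"jaw":0.3,"delta_pos":[-0.98,-0.97,0],"turn":0.125},{"jaw":0.3,"delta_pos":[-0.86,-1.08,0],"turn":0.125},{"jaw":0.3,"delta_pos":[-0.71,-1.17,0],"turn":0.125},{"jaw":0.3,"delta_pos":[-0.56,-1.26,0],"turn":0.125},{"jaw":0.3,"delta_pos":[-0.39,-1.31,0],"turn":0.125},{"jaw":0.3,"delta_pos":[-0.24,-1.36,0],"turn":0.125}]}}

```text
time_s: 52.92
eef_pos: [502.8, 198.4, 119.2]
tool_rot: [0.052, 0.999, 0.001, 0.002]
force: [0.6, 1.4, 0.3]
finger_gap: 0.302
finger_force: 0.4
```

Call:
{"op": "step_arm", "data": {"deltas": [{"jaw":0.3,"delta_pos":[-0.06,-1.37,0],"turn":0.125},{"jaw":0.3,"delta_pos":[0.11,-1.37,0],"turn":0.125},{"jaw":0.3,"delta_pos":[0.28,-1.34,0],"turn":0.125},{"jaw":0.3,"delta_pos":[0.12,-0.45,0],"turn":0},{"jaw":0.3,"delta_pos":[0,0,0],"turn":0}]}}

```text
time_s: 53.55
eef_pos: [506.3, 155.4, 119.0]
tool_rot: [-0.132, 0.991, 0.002, 0.001]
force: [-1.5, 5.7, -1.5]
finger_gap: 0.301
finger_force: 2.9
```

```bash
python3 -c "
from h import *
arc()"
```

```text
t 53.55 tcp [506.3 155.4 119. ] rot [-0.132  0.991  0.002  0.001] gap 0.301 ff 2.855522814206779 F [-1.5  5.7 -1.5]
a -0.035 r 109.9 close 1.836
```

Third stroke is done (bolt ≈ 3 to 3.4 rad). I do the fourth.

Call:
{"op": "step_arm", "data": {"deltas": [{"jaw":0.3,"delta_pos":[-0.39,1.7,0],"turn":-0.125},{"jaw":0.3,"delta_pos":[-0.11,1.37,0],"turn":-0.125},{"jaw":0.3,"delta_pos":[0.06,1.37,0],"turn":-0.125},{"jaw":0.3,"delta_pos":[0.24,1.36,0],"turn":-0.125},{"jaw":0.3,"delta_pos":[0.39,1.31,0],"turn":-0.125},{"jaw":0.3,"delta_pos":[0.56,1.26,0],"turn":-0.125},{"jaw":0.3,"delta_pos":[0.71,1.17,0],"turn":-0.125},{"jaw":0.3,"delta_pos":[0.86,1.08,0],"turn":-0.125}]}}

```text
time_s: 54.55
eef_pos: [528.2, 259.0, 118.2]
tool_rot: [0.361, 0.932, -0.001, -0.001]
force: [-4.8, -0.7, 1.2]
finger_gap: 0.3
finger_force: 2.1
```

Call:
{"op": "step_arm", "data": {"deltas": [{"jaw":0.3,"delta_pos":[0.98,0.97,0],"turn":-0.125},{"jaw":0.3,"delta_pos":[1.09,0.83,0],"turn":-0.125},{"jaw":0.3,"delta_pos":[0.55,0.35,0],"turn":0},{"jaw":0.3,"delta_pos":[0,0,0],"turn":0}]}}

```text
time_s: 55.05
eef_pos: [555.5, 281.3, 118.4]
tool_rot: [0.471, 0.882, -0.0, 0.0]
force: [-2.5, -0.2, -1.2]
finger_gap: 0.3
finger_force: 1.1
```

Call:
{"op": "step_arm", "data": {"deltas": [{"jaw":0.3,"delta_pos":[-0.55,-0.35,0],"turn":0},{"jaw":0.3,"delta_pos":[-1.09,-0.83,0],"turn":0.125},{"jaw":0.3,"delta_pos":[-0.98,-0.97,0],"turn":0.125},{"jaw":0.3,"delta_pos":[-0.86,-1.08,0],"turn":0.125},{"jaw":0.3,"delta_pos":[-0.71,-1.17,0],"turn":0.125},{"jaw":0.3,"delta_pos":[-0.56,-1.26,0],"turn":0.125},{"jaw":0.3,"delta_pos":[-0.39,-1.31,0],"turn":0.125},{"jaw":0.3,"delta_pos":[-0.24,-1.36,0],"turn":0.125}]}}

```text
time_s: 56.05
eef_pos: [502.9, 197.4, 119.2]
tool_rot: [0.052, 0.999, 0.001, 0.002]
force: [1.0, 0.8, 0.9]
finger_gap: 0.301
finger_force: 0.4
```

Call:
{"op": "step_arm", "data": {"deltas": [{"jaw":0.3,"delta_pos":[-0.06,-1.37,0],"turn":0.125},{"jaw":0.3,"delta_pos":[0.11,-1.37,0],"turn":0.125},{"jaw":0.3,"delta_pos":[0.28,-1.34,0],"turn":0.125},{"jaw":0.3,"delta_pos":[0.12,-0.45,0],"turn":0},{"jaw":0.3,"delta_pos":[0,0,0],"turn":0}]}}

```text
time_s: 56.68
eef_pos: [506.2, 155.3, 119.1]
tool_rot: [-0.133, 0.991, 0.003, 0.001]
force: [-0.9, 7.4, -3.2]
finger_gap: 0.301
finger_force: 4.0
```

```bash
python3 -c "
from h import *
arc()"
```

```text
t 56.67 tcp [506.2 155.3 119.1] rot [-0.133  0.991  0.003  0.001] gap 0.301 ff 3.9951267885044217 F [-0.9  7.4 -3.2]
a -0.036 r 110.1 close 1.838
```

Four strokes done. The fifth I do in parts, watching for the bolt's stop.

Call:
{"op": "step_arm", "data": {"deltas": [{"jaw":0.3,"delta_pos":[-0.39,1.9,0],"turn":-0.125},{"jaw":0.3,"delta_pos":[-0.11,1.37,0],"turn":-0.125},{"jaw":0.3,"delta_pos":[0.06,1.37,0],"turn":-0.125},{"jaw":0.3,"delta_pos":[0,0,0],"turn":0}]}}

```text
time_s: 57.18
eef_pos: [502.0, 198.8, 118.7]
tool_rot: [0.054, 0.999, -0.001, 0.0]
force: [-1.8, -0.5, -0.2]
finger_gap: 0.3
finger_force: 0.6
```

Call:
{"op": "step_arm", "data": {"deltas": [{"jaw":0.3,"delta_pos":[0.24,1.36,0],"turn":-0.125},{"jaw":0.3,"delta_pos":[0,0,0],"turn":0}]}}

```text
time_s: 57.42
eef_pos: [504.4, 212.3, 118.5]
tool_rot: [0.115, 0.993, -0.0, 0.0]
force: [-1.4, -1.8, 0.9]
finger_gap: 0.301
finger_force: 0.8
```

Call:
{"op": "step_arm", "data": {"deltas": [{"jaw":0.3,"delta_pos":[0.39,1.31,0],"turn":-0.125},{"jaw":0.3,"delta_pos":[0,0,0],"turn":0}]}}

```text
time_s: 57.68
eef_pos: [508.4, 225.6, 118.5]
tool_rot: [0.176, 0.984, -0.0, 0.0]
force: [-1.7, -2.0, 1.4]
finger_gap: 0.3
finger_force: 0.8
```

```bash
python3 -c "
from h import *
arc()"
```

```text
t 57.67 tcp [508.4 225.6 118.5] rot [ 0.176  0.984 -0.     0.   ] gap 0.3 ff 0.8207470737397671 F [-1.7 -2.   1.4]
a 0.617 r 109.4 close 1.216
```

Call:
{"op": "step_arm", "data": {"deltas": [{"jaw":0.3,"delta_pos":[0.56,1.26,0],"turn":-0.125},{"jaw":0.3,"delta_pos":[0,0,0],"turn":0}]}}

```text
time_s: 57.92
eef_pos: [513.2, 235.1, 117.8]
tool_rot: [0.238, 0.971, -0.003, -0.0]
force: [-1.6, -1.7, -1.0]
finger_gap: 0.299
finger_force: 1.1
```

Call:
{"op": "step_arm", "data": {"deltas": [{"jaw":0.3,"delta_pos":[0.71,1.17,0],"turn":-0.125},{"jaw":0.3,"delta_pos":[0,0,0],"turn":0}]}}

```text
time_s: 58.18
eef_pos: [521.7, 251.0, 119.0]
tool_rot: [0.297, 0.955, 0.001, 0.001]
force: [-0.6, 0.6, 0.4]
finger_gap: 0.299
finger_force: 0.0
```

Call:
{"op": "step_arm", "data": {"deltas": [{"jaw":0.3,"delta_pos":[0.86,1.08,0],"turn":-0.125},{"jaw":0.3,"delta_pos":[0,0,0],"turn":0}]}}

```text
time_s: 58.42
eef_pos: [528.7, 258.5, 118.0]
tool_rot: [0.357, 0.934, -0.003, -0.0]
force: [-3.8, -5.3, 3.5]
finger_gap: 0.299
finger_force: 3.2
```

Call:
{"op": "step_arm", "data": {"deltas": [{"jaw":0.3,"delta_pos":[0.98,0.97,0],"turn":-0.125},{"jaw":0.3,"delta_pos":[0,0,0],"turn":0}]}}

```text
time_s: 58.68
eef_pos: [533.3, 262.1, 116.9]
tool_rot: [0.415, 0.91, -0.011, -0.003]
force: [-19.9, -20.8, 21.4]
finger_gap: 0.3
finger_force: 14.1
```

Call:
{"op": "step_arm", "data": {"deltas": [{"jaw":0.3,"delta_pos":[1.09,0.83,0],"turn":-0.125},{"jaw":0.3,"delta_pos":[0,0,0],"turn":0}]}}

```text
time_s: 58.92
eef_pos: [537.3, 265.1, 115.4]
tool_rot: [0.471, 0.882, -0.02, -0.005]
force: [-39.0, -33.5, 36.7]
finger_gap: 0.304
finger_force: 25.3
```

```bash
python3 -c "
from h import *
arc()"
```

```text
t 58.92 tcp [537.3 265.1 115.4] rot [ 0.471  0.882 -0.02  -0.005] gap 0.304 ff 25.337031483650208 F [-39.  -33.5  36.7]
a 1.074 r 106.6 close 0.59
```

The handle is blocked at about 1.05 rad, short of the post, so the bolt has reached its stop. I back off two teeth and push again, with less overtravel, to confirm.

Call:
{"op": "step_arm", "data": {"deltas": [{"jaw":0.3,"delta_pos":[-1.09,-0.83,0],"turn":0.125},{"jaw":0.3,"delta_pos":[-0.98,-0.97,0.1],"turn":0.125},{"jaw":0.3,"delta_pos":[-0.86,-1.08,0],"turn":0.125},{"jaw":0.3,"delta_pos":[-0.71,-1.17,0],"turn":0.125},{"jaw":0.3,"delta_pos":[-0.56,-1.26,0],"turn":0.125},{"jaw":0.3,"delta_pos":[-0.39,-1.31,0],"turn":0.125},{"jaw":0.3,"delta_pos":[0,0,0],"turn":0}]}}

```text
time_s: 59.8
eef_pos: [504.5, 211.4, 119.5]
tool_rot: [0.116, 0.993, -0.0, 0.0]
force: [-0.0, 0.1, -0.4]
finger_gap: 0.302
finger_force: 0.0
```

```bash
python3 -c "
from h import *
arc()"
```

```text
t 59.8 tcp [504.5 211.4 119.5] rot [ 0.116  0.993 -0.     0.   ] gap 0.302 ff 0.0 F [-0.   0.1 -0.4]
a 0.482 r 109.2 close 1.338
```

Call:
{"op": "step_arm", "data": {"deltas": [{"jaw":0.3,"delta_pos":[0.39,1.31,0],"turn":-0.125},{"jaw":0.3,"delta_pos":[0.56,1.26,0],"turn":-0.125},{"jaw":0.3,"delta_pos":[0,0,0],"turn":0}]}}

```text
time_s: 60.18
eef_pos: [512.0, 232.3, 118.7]
tool_rot: [0.241, 0.97, -0.007, -0.001]
force: [-8.7, -16.7, 13.6]
finger_gap: 0.3
finger_force: 9.2
```

Call:
{"op": "step_arm", "data": {"deltas": [{"jaw":0.3,"delta_pos":[0.71,1.17,0],"turn":-0.125},{"jaw":0.3,"delta_pos":[0,0,0],"turn":0}]}}

```text
time_s: 60.42
eef_pos: [515.2, 236.3, 117.5]
tool_rot: [0.303, 0.953, -0.016, -0.003]
force: [-21.2, -33.8, 29.7]
finger_gap: 0.305
finger_force: 19.6
```

It is blocked one tooth earlier (≈ 0.7 rad), so the bolt is tight. I release and retreat.

Call:
{"op": "step_arm", "data": {"deltas": [{"jaw":0.3,"delta_pos":[-0.71,-1.17,0],"turn":0.125},{"jaw":0.3,"delta_pos":[-0.3,-0.6,0],"turn":0},{"jaw":0.5,"delta_pos":[0,0,0],"turn":0},{"jaw":0.5,"delta_pos":[0,0,0],"turn":0},{"jaw":0.5,"delta_pos":[0,0,3],"turn":0},{"jaw":0.5,"delta_pos":[0,0,5],"turn":0},{"jaw":0.5,"delta_pos":[0,0,5],"turn":0},{"jaw":0.5,"delta_pos":[0,0,0],"turn":0}]}}

```text
time_s: 61.42
eef_pos: [512.8, 235.7, 253.8]
tool_rot: [0.239, 0.971, 0.003, 0.003]
force: [-0.7, -0.2, -0.5]
finger_gap: 0.503
finger_force: 0.0
```

Call:
{"op": "step_arm", "data": {"deltas": [{"jaw":0.5,"delta_pos":[-2,-5,2],"turn":0},{"jaw":0.5,"delta_pos":[-2,-5,0],"turn":0},{"jaw":0.5,"delta_pos":[0,-5,0],"turn":0},{"jaw":0.5,"delta_pos":[0,-5,0],"turn":0},{"jaw":0.5,"delta_pos":[0,-5,0],"turn":0},{"jaw":0.5,"delta_pos":[0,-5,0],"turn":0},{"jaw":0.5,"delta_pos":[0,-5,0],"turn":0},{"jaw":0.5,"delta_pos":[0,0,0],"turn":0}]}}

```text
time_s: 62.42
eef_pos: [470.6, -121.1, 268.4]
tool_rot: [0.243, 0.97, -0.0, -0.0]
force: [0.4, -0.2, 1.4]
finger_gap: 0.503
finger_force: 0.0
```

Call:
{"op": "step_arm", "data": {"deltas": [{"jaw":0.5,"delta_pos":[0,-5,0],"turn":0},{"jaw":0.5,"delta_pos":[0,-5,0],"turn":0},{"jaw":0.5,"delta_pos":[0,-5,0],"turn":0},{"jaw":0.5,"delta_pos":[0,0,0],"turn":0},{"jaw":0.5,"delta_pos":[0,0,0],"turn":0}]}}

```text
time_s: 63.05
eef_pos: [471.5, -265.4, 269.0]
tool_rot: [0.238, 0.971, 0.001, -0.0]
force: [0.0, 0.3, -0.5]
finger_gap: 0.5
finger_force: 0.0
```

```bash
python3 - <<'E'
from h import *
st(); p=grab_frame('top'); wood(p); sc(); q=grab_frame('scene')
for l in ['glue','mug','plane','lever_grip','ratchet_knob','blank1','offcut1']:
    for d in find_in(p,l)[:5]:
        if d['confidence']>.35: print('top',l,round(d['confidence'],2),np.round(d['extent']))
E
```

```text
t 63.05 tcp [ 471.5 -265.4  269. ] rot [ 0.238  0.971  0.001 -0.   ] gap 0.5 ff 0.0 F [ 0.   0.3 -0.5]
wood [654.2  44.7] jig [74.8 15.2] yaw 1.328 dims [18.8 85.3]
wood [603.4  56.2] jig [22.7 14.7] yaw 1.333 dims [18.7 84.6]
wood [502.4  80.4] jig [-81.1  15.1] yaw 1.333 dims [18.9 85.5]
wood [430.  350.5] jig [-213.7  261.3] yaw 1.519 dims [18.4 58.4]
wood [404.6 353.1] jig [-238.9  258. ] yaw 1.464 dims [20.3 57.3]
scene 0.76 [658.  43.] jig [79. 14.] 1.356 [28. 93.]
scene 0.67 [508.  80.] jig [-75.  16.] 1.346 [30. 93.]
top glue 0.57 [385. 118. 404. 144.]
top mug 0.94 [210. 143. 239. 181.]
top plane 0.62 [434. 122. 451. 167.]
top lever_grip 0.85 [378. 185. 409. 208.]
top ratchet_knob 0.88 [281. 160. 307. 207.]
top ratchet_knob 0.69 [434. 119. 452. 170.]
top blank1 0.66 [326. 174. 352. 189.]
top blank1 0.64 [330. 163. 353. 172.]
top blank1 0.58 [319. 202. 346. 216.]
top offcut1 0.5 [238. 236. 256. 242.]
top offcut1 0.41 [238. 225. 257. 238.]
```

Blanks are clamped at home, offcuts are in the grey bin, the lever is at rest and the bystanders have not moved. I hand in.

```bash
python3 -c "
from workcell import *
print(sign_off())"
```

```text
the job is handed in; nothing more can be done
None
```

The job is handed in: both offcuts are in the grey bin, the three blanks are home and clamped under the bar, the lever is back at rest, and the bolt is at its stop (the handle blocked on two tries).

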